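# Bath balls from the dial dispenser

### The job

With the bath-ball dispenser still standing in its tray, turn the dial on its nose by the thumb tab all the way to the widest window. Then lift it by its handle, tip it nose down over the ceramic bowl until all four balls are in the bowl, and set it back upright, fully down in its tray. Leave the other things where they are.

Things in the scene. Friction and masses are not known exactly. Their poses are not given: they have to be found in the camera images.
- shaker: Loose 0.45 kg ball dispenser: clear drum (92 wide, 110 mm long) on a grey 96 x 96 x 22 mm foot. Origin under the foot's centre, z up, nose along -x (towards the robot within 20 deg), y to the left seen from the robot. The drum's nose is 20 deg higher than its back, so standing level holds the balls back; tipped 28 to 40 deg nose down it empties (rock it if balls jam). Drum top 140 mm high under the handle, 153 at the nose.
- handle (a point): Centre of the steel grip bar, on the dispenser 184 mm above its origin. The bar runs along the dispenser's y: 14 mm thick (x), 22 mm high, 94 mm clear between two end posts (y +-50 mm), 33 mm free beneath it. To be pinched from above, the fingers closing along the dispenser's x.
- dial (a joint): Angle (rad) of the white dial, a 100 mm disc on the nose; 0 to 1.5 between firm stops, starts at 0.15 to 0.7. At 0 to 0.7 only slots too narrow for the balls face the drum's outlet; at 1.5 the widest window does. It grows as its tab swings from the dispenser's -y side over the top to +y (right to left seen from the robot); the tab leans (value - 0.75) from the top. Stays as left; under 1 N at the tab.
- tab (a point): Point on the dial's thumb tab, 78 mm from the dial's axis. The tab is a white block sticking out radially from the dial's rim (50 mm) to 87 mm from the axis, 10 mm wide across, 34 mm deep along the axis (17 mm to either side of this point). Square to the sloping axis, at the top it leans 20 deg back, towards +x. A sideways push on it some 55 mm above the axis clears dial and drum and turns it fully.
- dial_centre (a point): Centre of the dial on its axis, level with the middle of the tab's depth; fixed on the dispenser at x -69, y 0, z 116 mm. The axis points to the nose side, 20 degrees above the dispenser's -x.
- window (a point): Where the balls leave: the middle of the outlet, just outside the dial, fixed on the dispenser at x -70, y 0, z 81 mm.
- stand: Fixed grey tray in which the dispenser stands. Origin under its centre, axes as the dispenser's. Floor 6 mm thick (so the dispenser's origin is 6 mm above the stand's), inside 102 x 102 mm, 3 mm of play on every side; walls 45 mm high at +-y, 16 mm at +-x, with flared rims up to 56 and 25 mm. Its place and yaw vary; it may be left or right of the bowl.
- bowl: Fixed open round white ceramic bowl that receives the balls: 184 mm across at the rim, 55 mm high, 5 mm wall, narrowing to 100 mm at the bottom. Origin: centre of its underside.
- bowl_floor (a point): Centre of the bowl's inner floor, 6 mm above the table.
- ball0_center (a point): Centre of one of four loose white ceramic bath balls, 20 mm across, 11 g, which start inside the drum.
- ball1_center (a point): Centre of one of four loose white ceramic bath balls, 20 mm across, 11 g, which start inside the drum.
- ball2_center (a point): Centre of one of four loose white ceramic bath balls, 20 mm across, 11 g, which start inside the drum.
- ball3_center (a point): Centre of one of four loose white ceramic bath balls, 20 mm across, 11 g, which start inside the drum.
- bottle: Bystander: red plastic shower bottle, 190 mm high, 66 mm across, standing. Origin under its centre.
- soapdish: Bystander: green soap dish 130 x 90 x 28 mm with soap. Origin under its centre.
- hairbrush: Bystander: wooden hairbrush, 200 mm long, 32 mm high, lying bristles down; handle towards its -x. Origin under it.
- clip: Bystander: stainless spring clip 75 x 18 x 15 mm lying flat. Origin under its centre.
- pot: Bystander: small ceramic pot with a clip-on steel lid, 86 mm across, 87 mm high. Origin under its centre.
- cup: Bystander: clear tumbler, 74 mm across, 95 mm high, standing. Origin under its centre.
There are look-alikes about, which are no part of the job. What is shaped like the bowl but yellow is not meant.

How it is judged:
By the outcome, as a careful person would: the job done as asked, in the order asked, and still so for the second after the job is handed in, with the robot touching nothing.
It also fails if it takes over 69 s, if anything falls off the work surface, if the arm or the gripper's body presses on something with over 40 N, if the wrist force passes 120 N, or if a joint passes its speed limit or range.

### The arm

A 7-joint arm with a two-finger parallel gripper is mounted at the origin on the work surface. World frame = base frame: x ahead of the robot, y to its left, z up, the work surface at z = 0. Lengths are in mm, angles in rad, forces in N, time in s.
With the tool pointing down it reaches from about 400 to 850 mm from the base axis. Payload 10.4 kg.
Tool frame: the origin (TCP) lies at the very end of the fingers, on their centre line; the grasp point (between the pads) lies manip.hold_point_z behind it (manip.hold_point_z is the distance from the TCP to the grasp point, in mm); z points along the fingers, y is the direction in which the jaws open and shut (so a half turn about z gives the same grasp; the last joint's range is limited). The gripper opens to 85 mm and grips with 20 to 120 N. Pads are 22 mm wide; open, the fingers measure 114 mm over their backs; the gripper's body (76 mm by 85 mm) begins 54 mm behind the grasp point. The pads swing forward as they close: fully open they stand 13 mm farther back than shut.
Start: joints at [-1.146, 0.332, -0.065, 1.46, 0.022, 1.35, -0.088], TCP at [270.605, 563.404, 231.338] pointing down, gripper open.
Joint ranges: [-2.6, 2.6], [-0.5, 2.12], [-1.47, 1.34], [0.16, 2.42], [-1.27, 4.41], [0.06, 2.06], [-2.6, 2.6]. Speed limits (rad/s): [2.22, 2.22, 2.79, 2.79, 3.14, 3.14, 3.14].

### API

Orientations are given as a rotation vector (axis times angle).
In Python, from workcell import manip, read_camera, camera_info, trace gives the robot as it stands.
- The arm moves only by the shell command python3 -m jog 'ROWS' [OPENING]. ROWS is JSON, a list of rows, each a list of 6 numbers: the shift along the tool's x, y, z in m, then the turn, a rotation vector about the tool's x, y, z in rad. In form: [[x, y, z, ax, ay, az], ...]. A call has 1 to 8 rows; each row is the pose to reach, as a shift and turn from the pose commanded when the call began, along the tool's axes at that moment; what a row does not reach only later rows make up. A row lasts 1/12 s, in which the tool goes at most 41.7 mm and 7.16 degrees, less where a joint would pass 70% of its speed; a pose out of reach is approached as far as the arm can. A call with a gripper value outside its range is refused whole. OPENING is the opening, from 0 (shut) to 1 (fully open), set as the call begins (- or left out, the last holds). The fingers move at their own pace and stop on an object; the grip force is fixed at half the most. Time passes only in rows, so rows that repeat a pose let the fingers close. It gives the time, the measured TCP pose, the force and the opening at its end, in the units of the state.
- manip.get_obs(): the state, without advancing time (a new reading comes with each control period).
- read_camera(name): name is "scene" or "side" or "wrist"; returns the picture (420x560x3 uint8, red, green, blue); there is no depth.
- camera_info(name): a dict with "fx", "fy", "cx", "cy" (pixels), "dist_coeffs" ([k1, k2, p1, p2, k3] as OpenCV has them; the pictures are not rectified), "rvec" (rotation vector, rad) and "tvec" (3), from world to camera coordinates, as OpenCV has them; the wrist camera has in their place "hand_eye" (4x4, takes a point from camera to tool coordinates, whose origin is the TCP and whose axes are the flange's). Camera axes: x right, y down, z forward; pixel columns grow to the right and rows downward; lengths in mm; the calibration is good to about 2 mm. A picture is of the moment at which its call begins: read the wrist's pose just before it. camera_info takes no time and is no camera call.
- manip.sign_off(): hands the job in, once; it reports no verdict.
Trained networks look in the newest picture that a camera, given by its name, has taken for a name from the list of things; names that differ only in an ending like _2 or _b are one class to them, and where a whole thing is asked for, a point or a joint stands for the part that bears it (a point fixed in the world has none). Each returns a list of dicts, best first, with "conf" (0 to 1); they miss things now and then, are a little off and sometimes report something else, mostly with a low value. They report only what shows in the picture. A call takes as long as a camera call. They do not tell look-alikes from the thing itself.
- trace(query, camera): "mask" (420x560 bool, what is visible of it) and "extent" ([left, top, right, bottom] in pixels, round what is visible of it).
The state is a dict: "t": time; "qpos": joint angles; "dq": joint speeds; "effort": joint torques, N m; "position": TCP position; "ee_rot": TCP orientation; "wrist_force": force on the tool from outside, world axes, zero at the start; "ft_torque": the same for the moment, N m; "opening": finger opening in mm.
Only numpy, scipy, OpenCV 4.12 (cv2) and the standard library are available. Lean on these libraries where they do the work, as an engineer would, in place of code of your own. Each camera call takes 0.05 s, during which the arm holds its last target.

## Working session

There is one attempt and no reset: what is moved stays moved. The work goes in short steps, Python scripts to look and compute and a shell command to move; the robot and the scene stay as the last step left them, time stands still between calls to the robot, and variables do not carry over. Pictures are saved under pics/ and viewed, and the job is handed in when it is done.

```bash
ls; mkdir -p pics; python3 - <<'E'
from workcell import manip, read_camera, camera_info
import cv2
o=manip.get_obs(); print(o, manip.hold_point_z)
for c in ["scene","side","wrist"]:
    im=read_camera(c); cv2.imwrite(f"pics/{c}0.png",im[:,:,::-1]); print(c,camera_info(c))
E
```

```text
pics
{'t': 0.0, 'qpos': array([-1.14554037,  0.33288274, -0.06469136,  1.46096831,  0.0216108 ,
        1.34989392, -0.08849308]), 'dq': array([-0.00053868,  0.00072003, -0.00012199, -0.00167299, -0.00039349,
       -0.0014309 ,  0.00118713]), 'effort': array([-5.28174660e-04, -6.25441718e+01,  4.91481903e-02, -3.91601837e+01,
        1.63103733e-02,  9.80381184e-03, -5.29429667e-05]), 'position': array([270.49249132, 563.00677612, 230.49623842]), 'ee_rot': array([-6.97536970e-01, -3.06292544e+00,  2.25548826e-03]), 'wrist_force': array([-0.07293649,  0.39477999,  0.00413415]), 'ft_torque': array([-0.01713329,  0.02945155,  0.04586152]), 'opening': 85.44784176393068} 18.700000000000003
scene {'fx': 413.652901901031, 'fy': 413.652901901031, 'cx': 281.1658466164474, 'cy': 213.1518256073913, 'dist_coeffs': array([-0.02633297,  0.        ,  0.        ,  0.        ,  0.        ]), 'rvec': array([ 2.18846344,  0.95787014, -0.41063388]), 'tvec': array([-363.21310408, -175.23157847, 1743.5752708 ])}
side {'fx': 447.4823231569624, 'fy': 447.4823231569624, 'cx': 277.41270352592085, 'cy': 214.10192003761713, 'dist_coeffs': array([-0.02772171,  0.        ,  0.        ,  0.        ,  0.        ]), 'rvec': array([ 2.07640692, -0.38350825,  0.23549551]), 'tvec': array([-518.48606809,  220.32509631, 1169.65480959])}
wrist {'fx': 346.18727618337607, 'fy': 346.18727618337607, 'cx': 278.1269386167678, 'cy': 211.31559770975414, 'dist_coeffs': array([-0.06419648,  0.        ,  0.        ,  0.        ,  0.        ]), 'hand_eye': array([[ 2.59249845e-04, -9.45334028e-01, -3.26103524e-01,
         8.50644935e+01],
       [ 9.99999181e-01,  6.53888165e-04, -1.10054959e-03,
        -3.17074230e-01],
       [ 1.25362221e-03, -3.26102971e-01,  9.45333423e-01,
        -1.43809346e+02],
       [ 0.00000000e+00,  0.00000000e+00,  0.00000000e+00,
         1.00000000e+00]])}
```

View pics/scene0.png

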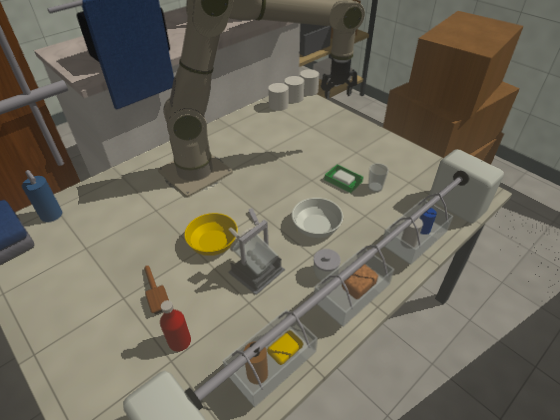

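View pics/side0.png

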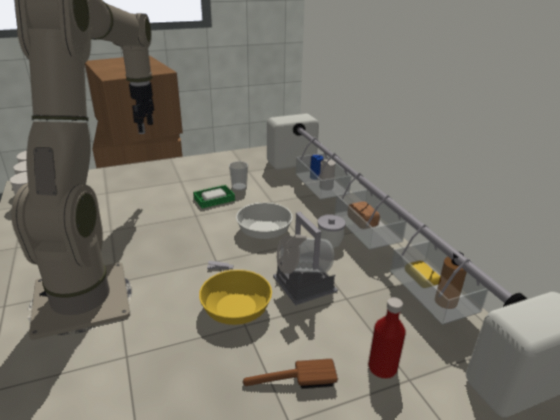

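View pics/wrist0.png

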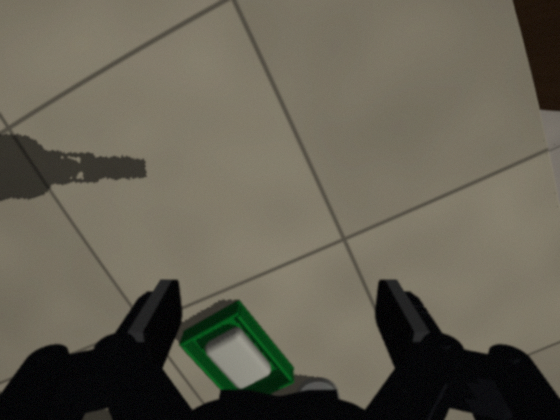

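The scene camera shows the dispenser at about (257,262), the white bowl at (317,218) and the yellow look-alike at (211,236). The side camera shows them at (305,265), (264,222) and (236,298). The white bowl is the one meant; the yellow one is excluded by the description. Next I'll confirm this in enlarged crops and run the networks.

```bash
cat > h.py <<'E'
import numpy as np, cv2
from scipy.spatial.transform import Rotation as R
from scipy.optimize import least_squares
from workcell import manip, read_camera, camera_info, trace
def cam(name,obs=None):
    ci=camera_info(name)
    K=np.array([[ci['fx'],0,ci['cx']],[0,ci['fy'],ci['cy']],[0,0,1.]])
    d=np.array(ci['dist_coeffs'],float)
    if 'rvec' in ci: return K,d,np.array(ci['rvec'],float),np.array(ci['tvec'],float)
    o=obs or manip.get_obs()
    T=np.eye(4);T[:3,:3]=R.from_rotvec(o['ee_rot']).as_matrix();T[:3,3]=o['position']
    W=np.linalg.inv(T@np.array(ci['hand_eye']))
    return K,d,R.from_matrix(W[:3,:3]).as_rotvec(),W[:3,3]
def proj(c,P):
    K,d,r,t=c; return cv2.projectPoints(np.atleast_2d(np.array(P,float)),r,t,K,d)[0][:,0]
def ray(c,uv):
    K,d,r,t=c; p=cv2.undistortPoints(np.array([[uv]],float),K,d)[0,0]
    M=R.from_rotvec(r).as_matrix(); return -M.T@t, M.T@np.array([p[0],p[1],1])
def atz(c,uv,z):
    o,v=ray(c,uv); return o+v*(z-o[2])/v[2]
def tri(obs):
    A=np.zeros((3,3));b=np.zeros(3)
    for c,uv in obs:
        o,v=ray(c,uv);v=v/np.linalg.norm(v);P=np.eye(3)-np.outer(v,v);A+=P;b+=P@o
    return np.linalg.solve(A,b)
E
python3 - <<'E'
from h import *
import pickle
out={}
ims={}
for c in ["scene","side"]:
    ims[c]=read_camera(c)
    for q in ["shaker","handle","stand","bowl","tab","dial","bottle","soapdish","hairbrush","clip","pot","cup"]:
        r=trace(q,c)
        for k in r[:3]:
            m=k['mask'];ys,xs=np.nonzero(m); print(c,q,round(k['conf'],2),k['extent'],m.sum(),xs.mean().round(1) if m.sum() else 0,ys.mean().round(1) if m.sum() else 0)
        out[c,q]=r
pickle.dump((out,ims),open('t0.pkl','wb'))
a=cv2.resize(ims['scene'][170:320,170:370],(800,600),interpolation=cv2.INTER_CUBIC)
b=cv2.resize(ims['side'][170:330,190:370],(675,600),interpolation=cv2.INTER_CUBIC)
cv2.imwrite('pics/cs.png',a[:,:,::-1]);cv2.imwrite('pics/cd.png',b[:,:,::-1])
print(manip.get_obs()['t'])
E
```

```text
scene shaker 0.89 [230.7, 222.0, 279.8, 286.9] 1809 255.1 251.9
scene handle 0.95 [230.8, 223.2, 277.5, 284.0] 1703 254.6 252.5
scene stand 0.73 [230.1, 255.3, 285.0, 296.0] 720 254.2 276.9
scene stand 0.6 [317.3, 249.8, 340.7, 280.1] 580 325.9 262.6
scene stand 0.57 [226.9, 228.2, 252.7, 251.0] 144 237.5 234.6
scene bowl 0.82 [182.1, 212.0, 238.1, 258.2] 1703 210.5 233.9
scene bowl 0.65 [293.3, 198.3, 342.4, 238.3] 1609 317.1 217.2
scene tab 0.48 [230.0, 229.6, 248.1, 251.0] 172 237.8 235.6
scene dial 0.71 [229.1, 221.7, 276.5, 284.2] 1789 254.7 252.6
scene dial 0.24 [315.6, 249.9, 339.3, 280.5] 635 325.9 262.7
scene bottle 0.83 [161.6, 299.1, 189.7, 350.0] 1060 173.9 326.9
scene bottle 0.32 [229.1, 221.9, 277.5, 282.0] 1680 254.7 252.4
scene soapdish 0.87 [322.7, 167.0, 360.3, 192.0] 637 343.9 178.7
scene soapdish 0.38 [315.0, 248.7, 339.8, 279.7] 596 325.7 263.0
scene hairbrush 0.55 [145.9, 267.4, 168.2, 317.3] 550 154.5 293.3
scene clip 0.39 [246.7, 211.7, 260.0, 224.7] 83 253.5 216.3
scene pot 0.87 [315.6, 246.5, 339.1, 278.7] 615 325.6 262.3
scene cup 0.89 [369.2, 162.7, 386.8,
[... 361 characters left out ...]
, 336.3, 306.9] 1033 306.9 288.2
side bowl 0.86 [199.2, 271.3, 269.2, 325.7] 3161 235.2 296.5
side bowl 0.69 [237.4, 203.2, 291.8, 238.4] 1588 263.9 220.0
side tab 0.79 [275.0, 232.4, 307.1, 272.4] 782 289.2 252.3
side dial 0.71 [275.8, 234.7, 302.2, 275.1] 697 289.5 252.7
side bottle 0.83 [370.8, 299.0, 410.3, 376.7] 2055 387.4 341.5
side soapdish 0.73 [197.3, 185.6, 234.1, 212.3] 681 212.9 196.6
side pot 0.86 [317.9, 215.4, 347.1, 244.8] 658 331.8 228.7
side pot 0.3 [275.7, 233.3, 304.9, 274.3] 807 289.9 252.8
side cup 0.89 [226.6, 162.2, 247.1, 192.9] 521 238.1 175.1
side cup 0.67 [280.5, 213.0, 332.2, 292.2] 2721 303.9 254.3
side cup 0.63 [274.2, 230.2, 305.8, 274.5] 830 289.7 252.8
1.45
```

View pics/cs.png

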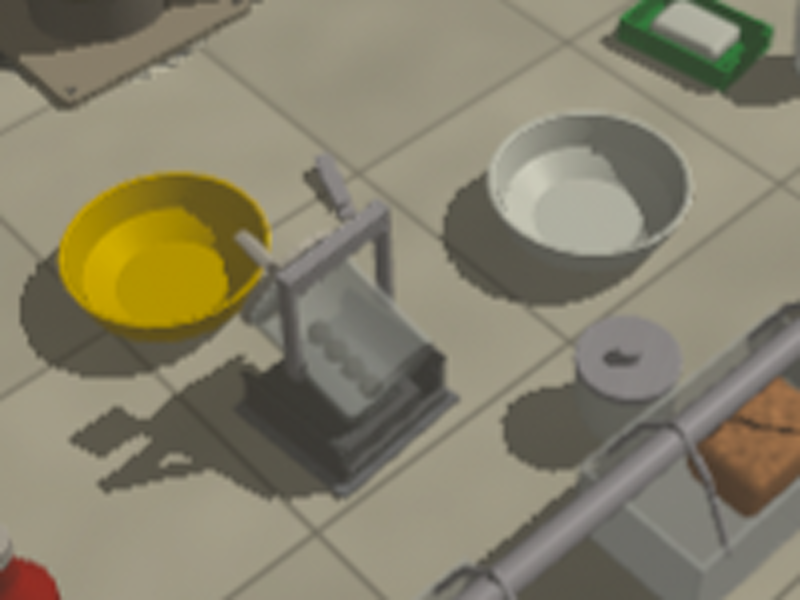

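View pics/cd.png

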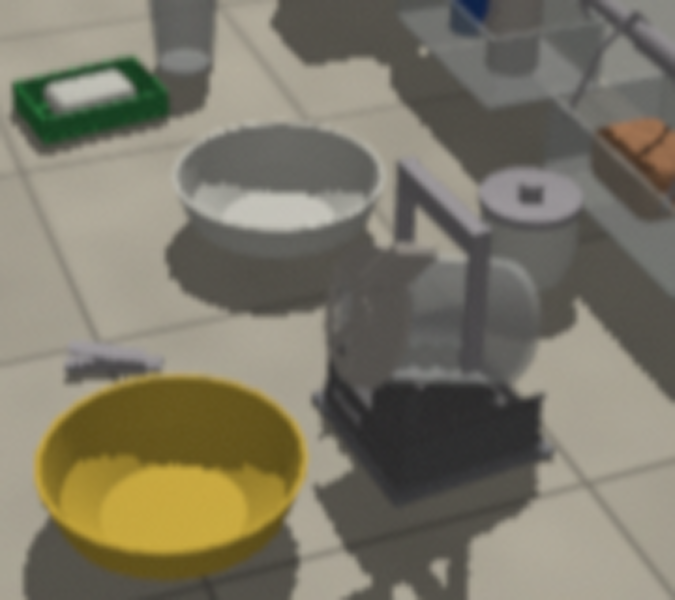

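```bash
python3 - <<'E'
from h import *
import pickle
out,ims=pickle.load(open('t0.pkl','rb'))
S,D=cam('scene'),cam('side')
s=lambda u,v:(170+u/4-.5,170+v/4-.5); d=lambda u,v:(190+u/3.75-.5,170+v/3.75-.5)
# bar endpoints (top center outer)
b1=tri([(S,s(285,278)),(D,d(485,235))]); b2=tri([(S,s(380,210)),(D,d(405,165))])
print('bar',b1,b2)
for n,a,b in [('near',(345,495),(398,503))]:
    print(n,tri([(S,s(*a)),(D,d(*b))]))
for c,f,l in [(S,s,[(345,495),(457,400),(238,408)]),(D,d,[(398,503),(550,455),(318,400)])]:
    for p in l: print(atz(c,f(*p),0))
# bowl rims: fit ellipse of mask outline to circle
def bowlfit(c,m):
    # silhouette of rim top + body: fit center by projecting bowl points hull
    ys,xs=np.nonzero(m);e=np.array([xs.min(),ys.min(),xs.max()+1,ys.max()+1])
    th=np.linspace(0,2*np.pi,90)
    def f(p):
        P=np.vstack([np.c_[p[0]+92*np.cos(th),p[1]+92*np.sin(th),0*th+55],np.c_[p[0]+50*np.cos(th),p[1]+50*np.sin(th),0*th]])
        q=proj(c,P);return np.r_[q.min(0),q.max(0)]-e+.5
    r=least_squares(f,atz(c,(xs.mean(),ys.mean()),30)[:2]);return r.x,r.fun
print(bowlfit(S,out['scene','bowl'][1]['mask']),bowlfit(D,out['side','bowl'][1]['mask']))
print(bowlfit(S,out['scene','bowl'][0]['mask']),bowlfit(D,out['side','bowl'][0]['mask']))
for n in ['pot','bottle','clip','cup','soapdish','hairbrush']:
    for c,C in (('scene',S),('side',D)):
        if out.get((c,n)):
            e=out[c,n][0]['extent'];print(n,c,atz(C,((e[0]+e[2])/2,(e[1]+e[3])/2),{'pot':43,'bottle':95,'cup':47}.get(n,10)))
E
```

```text
bar [ 582.78677855 -199.62344183  199.47897922] [572.22963521 -98.47083912 195.83032322]
near [ 572.26919366 -146.03866937  -97.21956504]
[ 642.15455076 -205.14328476    0.        ]
[633.40762513 -76.41261721   0.        ]
[ 516.16123651 -214.94884588    0.        ]
[ 5.22416386e+02 -2.17893801e+02  1.13686838e-13]
[ 645.19724207 -209.67437509    0.        ]
[511.28461382 -92.0175582    0.        ]
(array([569.80791549, 143.68280463]), array([-0.41284558,  0.87327757,  0.41065337, -0.81335291])) (array([565.67683066, 143.13458945]), array([-0.19618535, -0.45523587,  0.19747754,  0.33358931]))
(array([ 379.18433666, -180.556805  ]), array([-0.44320712,  1.3546449 ,  0.4489353 , -1.23557984])) (array([ 370.88222582, -185.39810688]), array([-0.6919318 ,  0.80964791,  0.69886225, -0.77758673]))
pot scene [733.35289042  23.51201642  43.        ]
pot side [742.86028887   7.53036748  43.        ]
bottle scene [ 624.89293847 -469.37702297   95.        ]
bottle side [ 621.75874032 -482.00670413   95.        ]
clip scene [388.33685855  -2.82023745  10.        ]
cup scene [577.09080075 484.90533251  47.        ]
cup side [570.10189945 459.08078885  47.        ]
soapdish scene [462.89804212 401.8793975   10.        ]
soapdish side [467.3811573  388.46326918  10.        ]
hairbrush scene [ 433.7798837  -435.87052239   10.        ]
```

```bash
cat >> h.py <<'E'
def Rt(yaw,tip=0):
    "tool = [yd, xd, -z] at dispenser yaw (deg), dispenser tipped nose down by tip (deg)"
    Rd=R.from_euler('z',yaw,degrees=True)*R.from_euler('y',-tip,degrees=True)
    return Rd*R.from_matrix(np.array([[0,1,0],[1,0,0],[0,0,-1.]]))
def goal(pos,rot):
    o=manip.get_obs();C=R.from_rotvec(o['ee_rot'])
    s=C.inv().apply(np.array(pos)-o['position'])/1000; w=(C.inv()*rot).as_rotvec()
    print('t',round(o['t'],2),'pos',o['position'].round(1),'row',s.round(4),w.round(3),'ang',np.degrees(np.linalg.norm(w)).round(1),'dist',np.linalg.norm(s).round(3),'F',o['wrist_force'].round(1),'op',round(o['opening'],1))
E
python3 -c "
from h import *
goal([522,-215,330],Rt(5))"
```

```text
t 1.45 pos [270.6 563.4 231.3] row [-0.5636 -0.5928 -0.0987] [-0.    -0.     1.036] ang 59.3 dist 0.824 F [ 0.   0.8 -0.1] op 85.5
```

```bash
python3 -m jog '[[-0.564,-0.593,-0.099,0,0,1.036],[-0.564,-0.593,-0.099,0,0,1.036],[-0.564,-0.593,-0.099,0,0,1.036],[-0.564,-0.593,-0.099,0,0,1.036],[-0.564,-0.593,-0.099,0,0,1.036],[-0.564,-0.593,-0.099,0,0,1.036],[-0.564,-0.593,-0.099,0,0,1.036],[-0.564,-0.593,-0.099,0,0,1.036]]'; python3 -c "
from h import *
goal([522,-215,330],Rt(5));print(manip.get_obs()['qpos'].round(2))"
```

```text
t: 2.12
position: [372.5, 246.5, 271.8]
ee_rot: [-2.088, -2.347, -0.001]
wrist_force: [1.1, 0.0, -0.1]
opening: 85.3
t 2.12 pos [372.5 246.5 271.8] row [-0.4757  0.0946 -0.0586] [ 0.    -0.001  0.03 ] ang 1.7 dist 0.489 F [ 1.1  0.  -0.1] op 85.3
[-0.89 -0.1   0.19  1.85  0.02  1.39 -0.59]
```

```bash
python3 -m jog '[[-0.476,0.095,-0.059,0,0,0.03],[-0.476,0.095,-0.059,0,0,0.03],[-0.476,0.095,-0.059,0,0,0.03],[-0.476,0.095,-0.059,0,0,0.03],[-0.476,0.095,-0.059,0,0,0.03],[-0.476,0.095,-0.059,0,0,0.03],[-0.476,0.095,-0.059,0,0,0.03],[-0.476,0.095,-0.059,0,0,0.03]]'; python3 -c "
from h import *
goal([522,-215,330],Rt(5));print(manip.get_obs()['qpos'].round(2))"
```

```text
t: 2.78
position: [476.6, -67.8, 312.2]
ee_rot: [2.115, 2.322, 0.002]
wrist_force: [1.7, 1.4, 0.7]
opening: 85.4
t 2.78 pos [476.6 -67.8 312.2] row [-0.1508  0.0316 -0.0178] [ 0.001 -0.001  0.006] ang 0.3 dist 0.155 F [1.7 1.4 0.7] op 85.4
[-0.6  -0.06  0.62  1.72  0.04  1.47  0.11]
```

```bash
python3 -c "
from h import *
goal([522,-215,330],Rt(5))"
```

```text
t 2.78 pos [476.6 -67.8 312.2] row [-0.1508  0.0316 -0.0178] [ 0.001 -0.001  0.006] ang 0.3 dist 0.155 F [1.7 1.4 0.7] op 85.4
```

```bash
python3 -m jog '[[-0.151,0.032,-0.018,0,0,0],[-0.151,0.032,-0.018,0,0,0],[-0.151,0.032,-0.018,0,0,0],[-0.151,0.032,-0.018,0,0,0],[-0.151,0.032,-0.018,0,0,0]]'; python3 - <<'E'
from h import *
import pickle
goal([522,-215,330],Rt(5));o=manip.get_obs();print(o['qpos'].round(2))
im=read_camera('wrist'); out={q:trace(q,'wrist') for q in ['handle','tab','dial','shaker','stand']}
pickle.dump((o,im,out),open('w1.pkl','wb'))
for q in out:
    for k in out[q][:2]: print(q,round(k['conf'],2),k['extent'])
cv2.imwrite('pics/w1.png',cv2.resize(im,(800,600))[:,:,::-1])
E
```

```text
t: 3.2
position: [522.1, -219.3, 329.9]
ee_rot: [2.122, 2.313, -0.004]
wrist_force: [-0.0, -0.5, -0.3]
opening: 85.1
t 3.2 pos [ 522.1 -219.3  329.9] row [ 0.0043  0.0003 -0.0001] [-0.     0.004 -0.001] ang 0.2 dist 0.004 F [-0.  -0.5 -0.3] op 85.1
[-0.38  0.2   0.82  1.49 -0.14  1.51  0.53]
handle 0.79 [262.9, 40.2, 411.1, 183.2]
tab 0.88 [262.8, 60.5, 319.3, 173.2]
dial 0.57 [265.6, 52.3, 318.1, 177.4]
shaker 0.68 [265.8, 41.5, 413.1, 182.8]
stand 0.67 [280.8, 46.1, 387.6, 161.8]
```

View pics/w1.png

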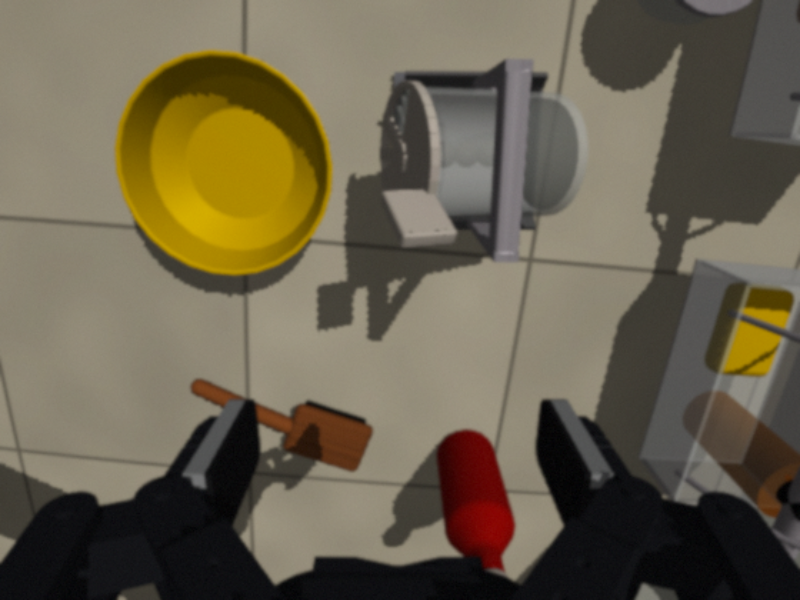

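Wrist picture (800 px wide): the bar runs from (520,62) to (506,257), with the nose to the left. The tab tip is at about (430,240), leaning hard to -y. The yellow bowl is at the left and stays untouched. Next I fit the pose.

```bash
python3 - <<'E'
from h import *
import pickle
o,im,out=pickle.load(open('w1.pkl','rb'))
c=cv2.resize(im[25:200,240:430],(0,0),fx=4,fy=3.4*4/3.4,interpolation=cv2.INTER_CUBIC)[:600]
C=cam('wrist',o)
f=lambda p:np.array(p)*0.7
px=[f((507,61)),f((532,60)),f((493,258)),f((517,259))]
M=np.array([[-7,53,195],[7,53,195],[-7,-53,195],[7,-53,195.]])
def w(p,M): return R.from_euler('z',p[2]).apply(M)+[p[0],p[1],6]
r=least_squares(lambda p:(proj(C,w(p,M))-px).ravel(),[578,-147,.08]);p=r.x
print(p,np.degrees(p[2]),r.fun.round(1))
print(atz(C,np.mean(px,0),201))
def tabpt(th,rad,a,s): # s: across
    ax=np.array([-np.cos(np.radians(20)),0,np.sin(np.radians(20))]);up=np.array([np.sin(np.radians(20)),0,np.cos(np.radians(20))]);y=np.array([0,1,0])
    l=th-.75; d=np.cos(l)*up+np.sin(l)*y; q=-np.sin(l)*up+np.cos(l)*y
    return np.array([-69,0,116])+rad*d+a*ax+s*q
for th in (.15,.3,.45,.6): print(th,(proj(C,w(p,[tabpt(th,87,17,5),tabpt(th,87,-17,5),tabpt(th,87,17,-5),tabpt(th,87,-17,-5),tabpt(th,50,17,5)]))/.7).round(0).tolist())
d=c.copy()
for th,col in ((.15,(255,0,0)),(.3,(0,255,0))):
    for q in proj(C,w(p,[tabpt(th,rr,a,s) for rr in (50,87) for a in (17,-17) for s in (5,-5)])): cv2.circle(d,tuple(int(v) for v in ((q-[240,25])*4)),3,col,-1)
for q in proj(C,w(p,M)): cv2.circle(d,tuple(int(v) for v in ((q-[240,25])*4)),3,(0,0,255),-1)
cv2.imwrite('pics/w1c.png',d[:,:,::-1])
E
```

```text
[ 5.76528079e+02 -1.47274819e+02  8.05579103e-02] 4.615628265214435 [-0.8 -2.   0.9 -0.9 -0.1  2.1  0.2  1.5]
[ 576.09489877 -144.30620949  201.        ]
0.15 [[401.0, 245.0], [455.0, 241.0], [397.0, 257.0], [450.0, 253.0], [384.0, 201.0]]
0.3 [[405.0, 227.0], [460.0, 223.0], [402.0, 241.0], [456.0, 237.0], [385.0, 190.0]]
0.45 [[407.0, 205.0], [464.0, 203.0], [405.0, 222.0], [461.0, 219.0], [386.0, 178.0]]
0.6 [[409.0, 181.0], [467.0, 179.0], [408.0, 200.0], [465.0, 197.0], [387.0, 166.0]]
```

View pics/w1c.png

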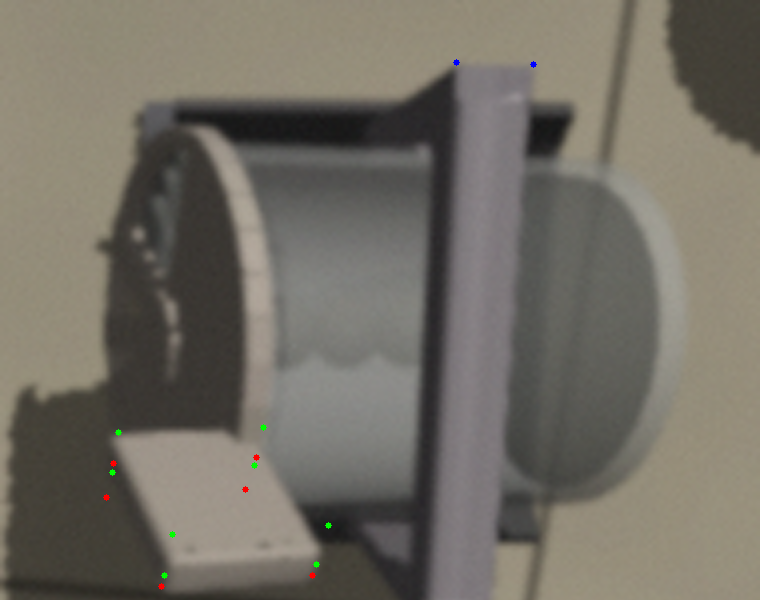

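```bash
python3 -c "
from h import *
p=np.array([576.5,-147,6]);D=R.from_euler('z',4.8,degrees=True)
for q in ([-58,-80,173],[-58,28,173]): print(p+D.apply(q))
goal(p+D.apply([-58,-80,173]),Rt(4.8))"
```

```text
[ 525.39764163 -231.57274365  179.        ]
[ 516.36043455 -123.95151485  179.        ]
t 3.5 pos [ 522.5 -211.5  329.5] row [-0.0204  0.001   0.1505] [ 0.    -0.001  0.011] ang 0.7 dist 0.152 F [-0.6  0.4  0.4] op 85.3
```

```bash
python3 - <<'E'
from h import *
import pickle
o=manip.get_obs();im=read_camera('wrist');pickle.dump((o,im),open('w2.pkl','wb'));print(o['position'],o['dq'].round(3))
d=cv2.resize(im[20:160,270:420],(0,0),fx=4.2,fy=4.2,interpolation=cv2.INTER_CUBIC)
cv2.imwrite('pics/w2c.png',d[:,:,::-1]);print(manip.get_obs()['position'])
E
```

```text
[ 522.45526201 -211.47349745  329.54004868] [-0.002 -0.002  0.004 -0.002  0.     0.002  0.005]
[ 522.4728459  -211.56850655  329.61910022]
```

View pics/w2c.png

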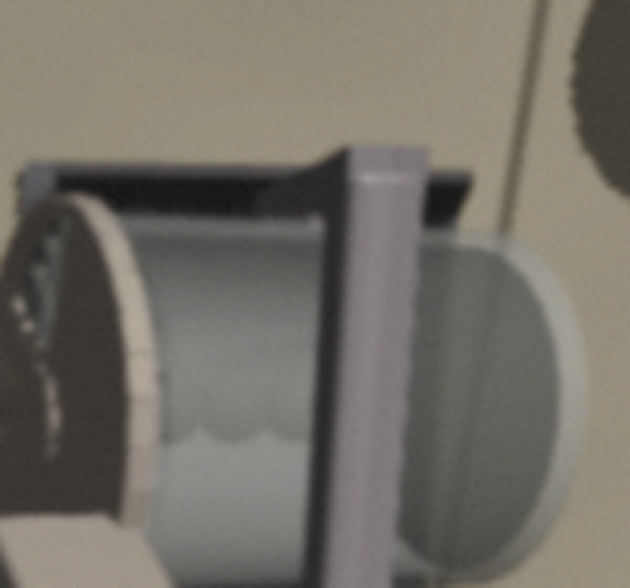

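```bash
python3 - <<'E'
from h import *
import pickle
o,im=pickle.load(open('w2.pkl','rb'))
C=cam('wrist',o)
d=cv2.resize(im[40:210,260:430],(0,0),fx=3.5,fy=3.5,interpolation=cv2.INTER_CUBIC)
D=np.array([[sx*7,sy*L,195] for sx in(-1,1) for sy in (-1,1) for L in (47,53)])
foot=np.array([[sx*48,sy*48,0] for sx in(-1,1) for sy in (-1,1)])
T=lambda M:R.from_euler('z',4.8,degrees=True).apply(M)+[576.5,-147,6]
for q in np.vstack([proj(C,T(D)),proj(C,T([[-69,0,116]]))]): cv2.circle(d,tuple(int(v) for v in ((q-[260,40]+.5)*3.5)),2,(255,0,0),-1)
cv2.imwrite('pics/w2d.png',d[:,:,::-1])
E
```

```text
(no output)
```

View pics/w2d.png

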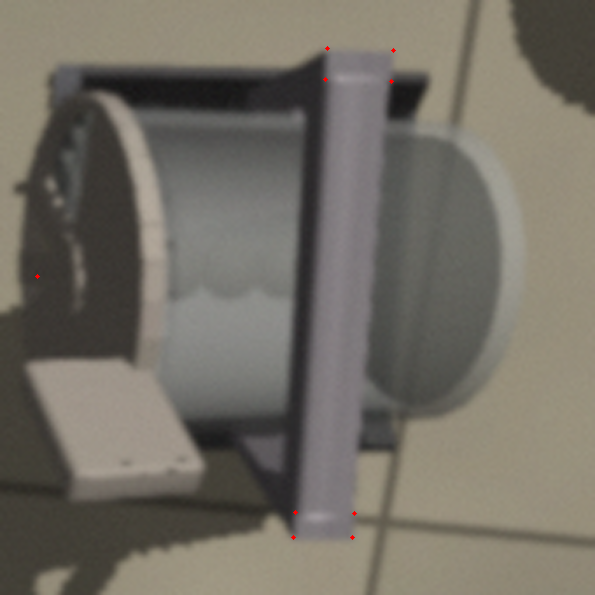

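The projected bar corners land on the bar at (325,50) and (325,525) in the crop, so the pose is about (576.5, -147) with yaw 4.8°. Next I shut the gripper and go down beside the tab on its -y side.

```bash
python3 -m jog '[[-0.02,0.001,0.03,0,0,0.01],[-0.02,0.001,0.07,0,0,0.01],[-0.02,0.001,0.11,0,0,0.01],[-0.02,0.001,0.13,0,0,0.01],[-0.02,0.001,0.15,0,0,0.01],[-0.02,0.001,0.15,0,0,0.01],[-0.02,0.001,0.15,0,0,0.01]]' 0; python3 - <<'E'
from h import *
p=np.array([576.5,-147,6]);D=R.from_euler('z',4.8,degrees=True)
o=manip.get_obs();im=read_camera('wrist');cv2.imwrite('pics/w3.png',im[:,:,::-1])
im=read_camera('side');cv2.imwrite('pics/s3.png',cv2.resize(im[130:340,180:460],(800,600))[:,:,::-1])
print(D.inv().apply(o['position']-p))
goal(p+D.apply([-58,28,173]),Rt(4.8))
E
```

```text
t: 4.13
position: [525.0, -231.9, 179.6]
ee_rot: [-2.125, -2.312, 0.0]
wrist_force: [0.4, 0.3, 1.1]
opening: 0.6
[-58.41994381 -80.2952586  173.56932482]
t 4.23 pos [ 526.  -232.7  181.2] row [ 0.1092 -0.0005  0.0022] [ 0.002  0.    -0.   ] ang 0.1 dist 0.109 F [ 0.5 -0.  -0. ] op -0.0
```

View pics/w3.png

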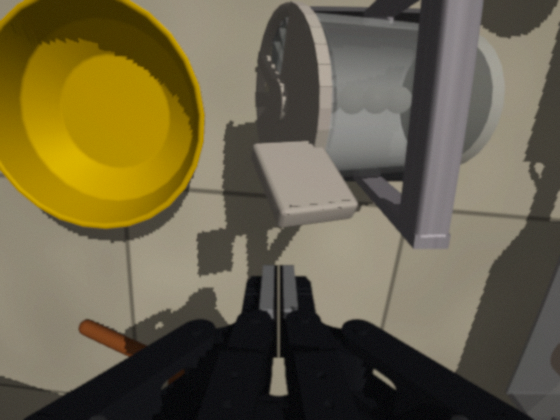

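View pics/s3.png

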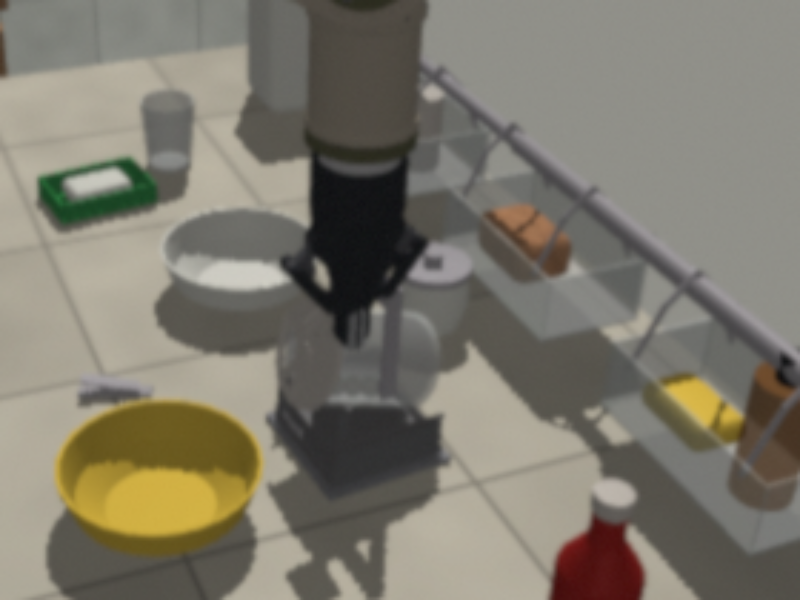

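The fingertips are at (278,270) in the wrist picture, just below the tab, and clear of the bar and the yellow bowl. Next I push along +y.

```bash
python3 -m jog '[[0.012,0,0.002,0,0,0],[0.024,0,0.002,0,0,0],[0.036,0,0.002,0,0,0],[0.048,0,0.002,0,0,0],[0.060,0,0.002,0,0,0],[0.072,0,0.002,0,0,0],[0.084,0,0.002,0,0,0],[0.094,0,0.002,0,0,0]]'; python3 - <<'E'
from h import *
p=np.array([576.5,-147,6]);D=R.from_euler('z',4.8,degrees=True)
o=manip.get_obs();im=read_camera('wrist');cv2.imwrite('pics/w4.png',im[:,:,::-1])
print(D.inv().apply(o['position']-p))
goal(p+D.apply([-58,28,173]),Rt(4.8))
E
```

```text
t: 4.9
position: [518.2, -138.6, 179.2]
ee_rot: [2.126, 2.31, 0.003]
wrist_force: [0.1, -1.0, -0.2]
opening: 0.2
[-57.40731522  13.24552954 173.19967283]
t 4.95 pos [ 518.2 -136.5  178.9] row [ 0.0127 -0.0008 -0.0001] [ 0.002 -0.001  0.001] ang 0.2 dist 0.013 F [0.3 0.9 0.6] op -0.2
```

View pics/w4.png

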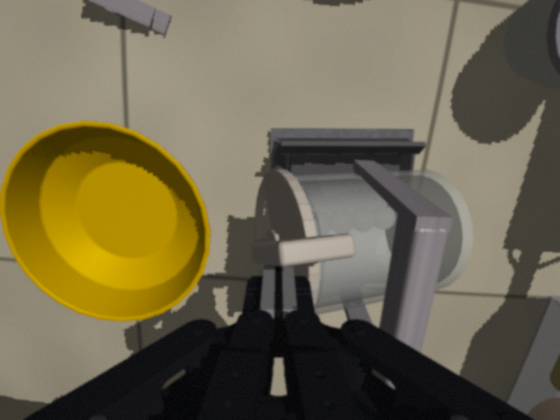

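The tab is now over the top and ahead of the fingers at (305,248). I'll carry on gently to the stop.

```bash
python3 -m jog '[[0.005,-0.001,0,0,0,0],[0.009,-0.001,0,0,0,0],[0.012,-0.001,0,0,0,0],[0.014,-0.001,0,0,0,0],[0.015,-0.001,0,0,0,0]]';  python3 -m jog '[[0.001,0,0,0,0,0],[0.002,0,0,0,0,0],[0.003,0,0,0,0,0]]'; python3 - <<'E'
from h import *
p=np.array([576.5,-147,6]);D=R.from_euler('z',4.8,degrees=True)
o=manip.get_obs();im=read_camera('wrist');cv2.imwrite('pics/w5.png',im[:,:,::-1])
print(D.inv().apply(o['position']-p))
goal(p+D.apply([-58,28,173]),Rt(4.8))
E
```

```text
t: 5.37
position: [515.1, -124.3, 177.6]
ee_rot: [-2.128, -2.311, -0.0]
wrist_force: [0.4, -0.4, 0.3]
opening: 0.0
t: 5.62
position: [514.9, -121.4, 177.5]
ee_rot: [-2.128, -2.311, 0.0]
wrist_force: [1.1, -0.8, 0.9]
opening: 0.0
[-59.26500118  30.6773792  171.50337975]
t 5.67 pos [ 514.9 -121.2  177.5] row [-0.0029  0.0012 -0.0015] [-0.    -0.    -0.001] ang 0.1 dist 0.003 F [ 0.1 -1.  -0.4] op -0.4
```

View pics/w5.png

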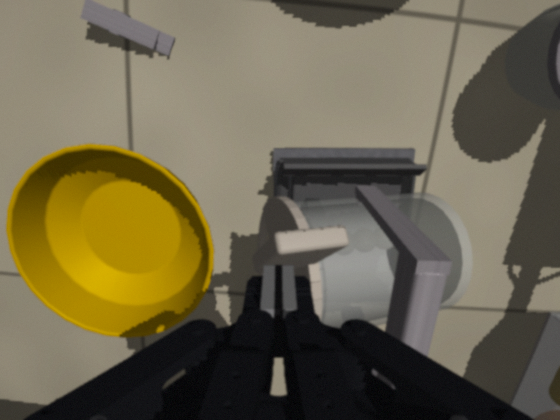

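```bash
cat >> h.py <<'E'
P0=np.array([576.5,-147,6.]);D0=R.from_euler('z',4.8,degrees=True)
def tabpt(th,rad,a,s):
    ax=np.array([-np.cos(np.radians(20)),0,np.sin(np.radians(20))]);up=np.array([np.sin(np.radians(20)),0,np.cos(np.radians(20))]);y=np.array([0,1,0])
    l=th-.75; d=np.cos(l)*up+np.sin(l)*y; q=-np.sin(l)*up+np.cos(l)*y
    return np.array([-69,0,116])+rad*d+a*ax+s*q
E
python3 - <<'E'
from h import *
C=cam('wrist')
for th in (1.1,1.2,1.3,1.4,1.5): print(th,proj(C,P0+D0.apply([tabpt(th,87,17,-5),tabpt(th,87,-17,-5),tabpt(th,87,17,5),tabpt(th,87,-17,5)])).round(0).tolist())
E
```

```text
1.1 [[288.0, 329.0], [360.0, 312.0], [285.0, 305.0], [358.0, 289.0]]
1.2 [[285.0, 308.0], [358.0, 292.0], [281.0, 283.0], [354.0, 269.0]]
1.3 [[282.0, 287.0], [355.0, 272.0], [277.0, 262.0], [350.0, 250.0]]
1.4 [[278.0, 265.0], [351.0, 252.0], [273.0, 241.0], [345.0, 231.0]]
1.5 [[274.0, 244.0], [346.0, 233.0], [268.0, 222.0], [339.0, 213.0]]
```

```bash
python3 -m jog '[[0.002,0,0,0,0,0],[0.004,0,0,0,0,0],[0.006,0,0,0,0,0],[0.008,0,0,0,0,0],[0.008,0,0,0,0,0]]'; python3 - <<'E'
from h import *
o=manip.get_obs();im=read_camera('wrist');cv2.imwrite('pics/w6.png',im[:,:,::-1])
print(D0.inv().apply(o['position']-P0),o['wrist_force'])
C=cam('wrist',o)
for th in (1.1,1.2,1.3,1.4,1.5): print(th,proj(C,P0+D0.apply([tabpt(th,87,17,-5),tabpt(th,87,-17,-5),tabpt(th,87,17,5),tabpt(th,87,-17,5)])).round(0).tolist())
E
```

```text
t: 6.08
position: [514.3, -112.9, 177.6]
ee_rot: [2.127, 2.312, 0.0]
wrist_force: [-0.1, -0.3, -0.2]
opening: -0.4
[-59.12603309  39.20647886 171.57240462] [-0.10539318 -0.30778519 -0.20918955]
1.1 [[287.0, 346.0], [358.0, 327.0], [284.0, 322.0], [356.0, 305.0]]
1.2 [[285.0, 325.0], [356.0, 308.0], [281.0, 301.0], [353.0, 286.0]]
1.3 [[282.0, 304.0], [353.0, 289.0], [277.0, 280.0], [349.0, 266.0]]
1.4 [[278.0, 283.0], [349.0, 269.0], [273.0, 259.0], [344.0, 248.0]]
1.5 [[274.0, 262.0], [344.0, 250.0], [268.0, 240.0], [338.0, 230.0]]
```

View pics/w6.png

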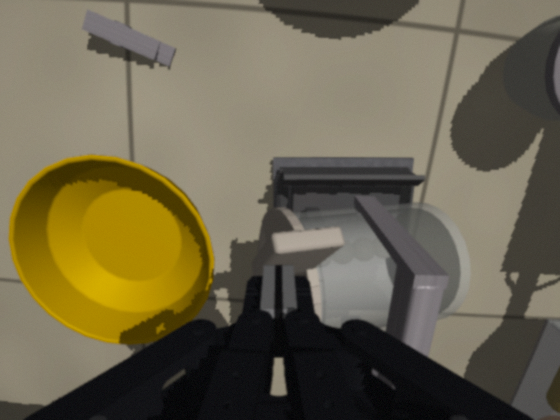

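```bash
for i in 1; do python3 -m jog '[[0.002,0,0,0,0,0],[0.004,0,0,0,0,0],[0.004,0,0,0,0,0]]'; done; python3 - <<'E'
from h import *
o=manip.get_obs();im=read_camera('wrist');cv2.imwrite('pics/w7.png',cv2.resize(im[180:320,210:400],(0,0),fx=4,fy=4,interpolation=cv2.INTER_CUBIC)[:,:,::-1])
print(D0.inv().apply(o['position']-P0),o['wrist_force'])
C=cam('wrist',o)
for th in (1.4,1.45,1.5): print(th,((proj(C,P0+D0.apply([tabpt(th,87,17,-5),tabpt(th,87,-17,-5),tabpt(th,87,17,5),tabpt(th,87,-17,5)]))-[210,180])*4).round(0).tolist())
E
```

```text
t: 6.38
position: [514.0, -108.9, 177.5]
ee_rot: [-2.127, -2.312, -0.0]
wrist_force: [-0.3, -1.4, 0.9]
opening: 0.1
[-59.12940038  43.22032093 171.54514972] [-0.30435431 -1.37830232  0.85688692]
1.4 [[271.0, 445.0], [554.0, 388.0], [252.0, 351.0], [532.0, 302.0]]
1.45 [[263.0, 404.0], [545.0, 350.0], [243.0, 312.0], [521.0, 266.0]]
1.5 [[254.0, 363.0], [535.0, 313.0], [233.0, 275.0], [510.0, 232.0]]
```

View pics/w7.png

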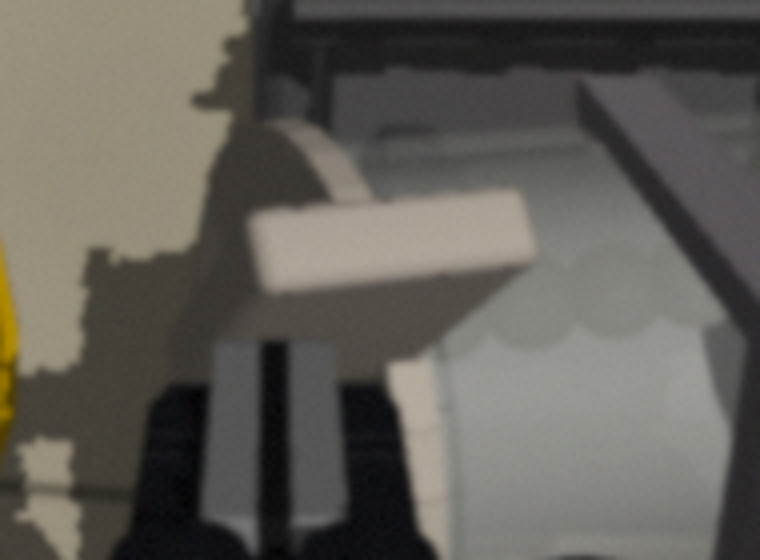

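The tab shows at (390,240) in the crop, slightly past the 1.5 prediction. The side force is rising and the dispenser is probably moving within its tray play, so the stop is reached. I'll back off, rise and look again.

```bash
python3 -m jog '[[-0.012,0,0,0,0,0],[-0.02,0,-0.02,0,0,0],[-0.03,0,-0.06,0,0,0],[-0.055,0.02,-0.1,0,0,0],[-0.065,0.03,-0.13,0,0,0],[-0.065,0.03,-0.13,0,0,0],[-0.065,0.03,-0.13,0,0,0]]' 1; python3 - <<'E'
from h import *
import pickle
o=manip.get_obs();im=read_camera('wrist');pickle.dump((o,im),open('w8.pkl','wb'))
im2=read_camera('scene');cv2.imwrite('pics/sc8.png',cv2.resize(im2[200:310,200:320],(600,550),interpolation=cv2.INTER_CUBIC)[:,:,::-1])
print(D0.inv().apply(o['position']-P0),o['wrist_force'],o['dq'].round(2))
C=cam('wrist',o)
d=cv2.resize(im,(784,588))
T=lambda M:(proj(C,P0+D0.apply(M))+.5)*1.4
for q in T([[sx*7,sy*L,195] for sx in(-1,1) for sy in (-1,1) for L in (47,53)]): cv2.circle(d,tuple(int(v) for v in q),2,(255,0,0),-1)
for q in T([tabpt(1.5,r,a,s) for r in (87,) for a in (17,-17) for s in (5,-5)]): cv2.circle(d,tuple(int(v) for v in q),2,(0,255,0),-1)
cv2.imwrite('pics/w8.png',d[:,:,::-1])
E
```

```text
t: 7.02
position: [550.3, -172.5, 309.1]
ee_rot: [2.127, 2.309, 0.002]
wrist_force: [-0.1, -0.2, -1.1]
opening: 83.2
[-28.26223697 -23.23855699 303.14110806] [-0.06392787 -0.15844566 -1.0954756 ] [-0.02 -0.   -0.02  0.09  0.01 -0.02 -0.01]
```

View pics/w8.png

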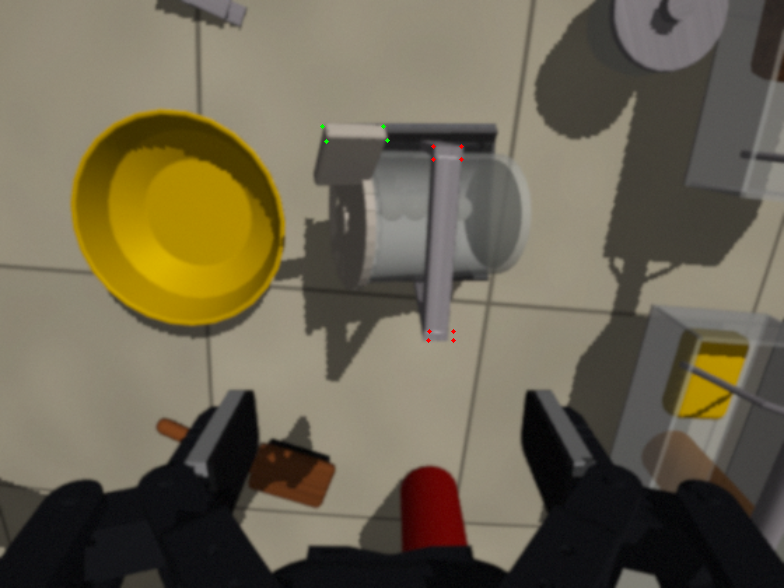

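View pics/sc8.png

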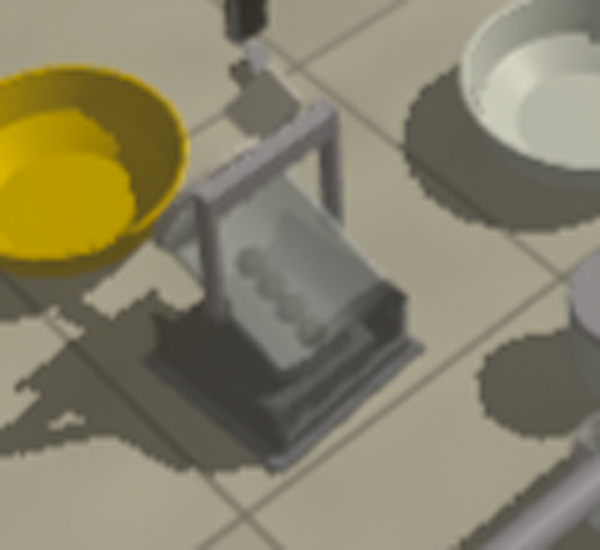

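```bash
python3 - <<'E'
from h import *
import pickle
o,im=pickle.load(open('w8.pkl','rb'))
C=cam('wrist',o)
d=cv2.resize(im[75:255,220:390],(0,0),fx=3.3,fy=3.3,interpolation=cv2.INTER_CUBIC)
for yaw,P,col in ((2.8,[576.5,-146.5,6],(255,0,0)),):
  T=lambda M:(proj(C,np.array(P)+R.from_euler('z',yaw,degrees=True).apply(M))+.5-[220,75])*3.3
  for q in np.vstack([T([[sx*7,sy*L,195] for sx in(-1,1) for sy in (-1,1) for L in (47,53)]),T([tabpt(1.5,r,a,s) for r in (87,) for a in (17,-17) for s in (5,-5)])]): cv2.circle(d,tuple(int(v) for v in q),2,col,-1)
cv2.imwrite('pics/w8d.png',d[:,:,::-1])
E
```

```text
(no output)
```

View pics/w8d.png

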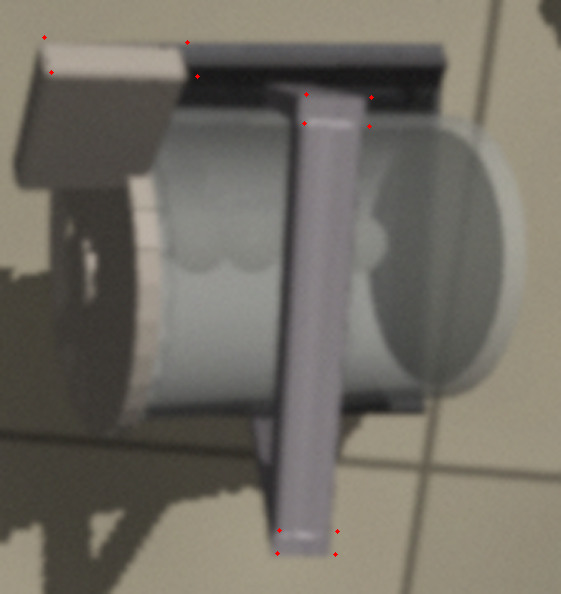

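```bash
python3 -c "
from h import *
goal([575.2,-147,171.5],Rt(2.8))"
```

```text
t 7.12 pos [ 548.8 -171.1  306.6] row [0.0217 0.0284 0.1351] [-0.001 -0.001  0.034] ang 2.0 dist 0.14 F [ 0.1  0.5 -0.8] op 85.1
```

```bash
python3 -m jog '[[0.022,0.028,0.01,0,0,0.034],[0.022,0.028,0.03,0,0,0.034],[0.022,0.028,0.06,0,0,0.034],[0.022,0.028,0.09,0,0,0.034],[0.022,0.028,0.115,0,0,0.034],[0.022,0.028,0.130,0,0,0.034],[0.022,0.028,0.135,0,0,0.034],[0.022,0.028,0.135,0,0,0.034]]'; python3 - <<'E'
from h import *
goal([575.2,-147,171.5],Rt(2.8))
im=read_camera('wrist');cv2.imwrite('pics/w9.png',im[:,:,::-1])
im=read_camera('side');cv2.imwrite('pics/s9.png',cv2.resize(im[160:310,220:420],(800,600),interpolation=cv2.INTER_CUBIC)[:,:,::-1])
E
```

```text
t: 7.78
position: [573.9, -146.4, 170.7]
ee_rot: [-2.164, -2.274, 0.003]
wrist_force: [-0.2, 0.6, 0.4]
opening: 85.5
t 7.78 pos [ 573.9 -146.4  170.7] row [-0.0006  0.0013 -0.0008] [-0.004 -0.001  0.001] ang 0.2 dist 0.002 F [-0.2  0.6  0.4] op 85.5
```

View pics/w9.png

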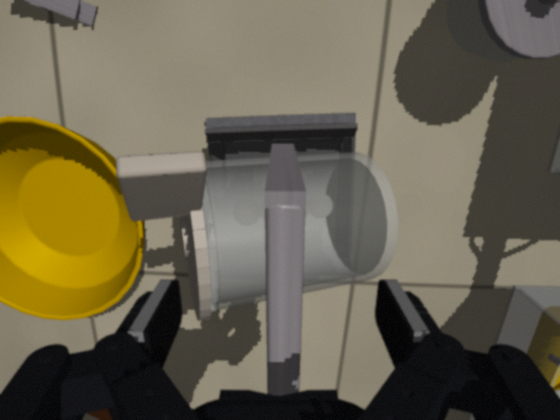

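View pics/s9.png

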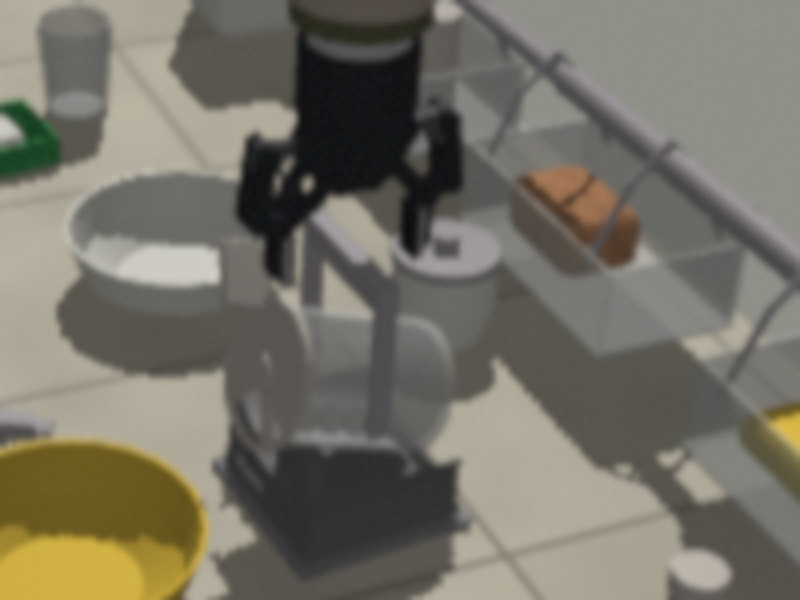

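The bar sits centrally between the pads (column 285 against a mid-line of 280), and the tab is clear at (160,185). Closing the gripper.

```bash
python3 -m jog '[[0,0.001,0,0,0,0],[0,0.001,0,0,0,0],[0,0.001,0,0,0,0],[0,0.001,0,0,0,0],[0,0.001,0,0,0,0],[0,0.001,0,0,0,0],[0,0.001,0,0,0,0]]' 0; python3 -c "
from h import *
goal([575.2,-147,171.5],Rt(2.8))"
```

```text
t: 8.47
position: [576.5, -147.4, 172.8]
ee_rot: [2.166, 2.275, 0.001]
wrist_force: [-0.9, -0.2, 2.6]
opening: 13.2
t 8.47 pos [ 576.5 -147.4  172.8] row [ 0.0005 -0.0012  0.0013] [0.001 0.    0.   ] ang 0.0 dist 0.002 F [-0.9 -0.2  2.6] op 13.2
```

```bash
python3 -m jog '[[0,0,-0.005,0,0,0],[0,0,-0.015,0,0,0],[0,0,-0.03,0,0,0],[0,0,-0.05,0,0,0],[0,0,-0.07,0,0,0],[0,0,-0.09,0,0,0],[0,0,-0.105,0,0,0],[0,0,-0.11,0,0,0]]'; python3 - <<'E'
from h import *
import pickle
goal([560,143,290],Rt(2.8));
o=manip.get_obs();im=read_camera('wrist');cv2.imwrite('pics/w10.png',im[:,:,::-1])
s=read_camera('scene');d=read_camera('side');pickle.dump((o,im,s,d),open('l10.pkl','wb'))
cv2.imwrite('pics/s10.png',cv2.resize(d[100:310,180:460],(800,600),interpolation=cv2.INTER_CUBIC)[:,:,::-1])
print(o['qpos'].round(2))
E
```

```text
t: 9.13
position: [576.7, -147.7, 285.3]
ee_rot: [2.165, 2.273, 0.003]
wrist_force: [-0.1, 0.8, -4.5]
opening: 13.0
t 9.13 pos [ 576.7 -147.7  285.3] row [ 0.2912 -0.0026 -0.0048] [ 0.003  0.    -0.   ] ang 0.2 dist 0.291 F [-0.1  0.8 -4.5] op 13.0
[-0.46  0.29  0.79  1.5  -0.21  1.44  0.39]
```

View pics/w10.png

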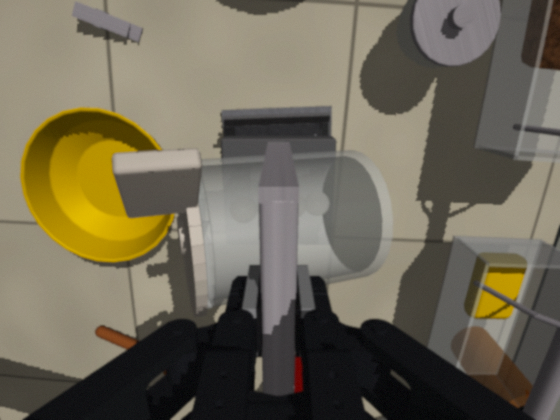

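View pics/s10.png

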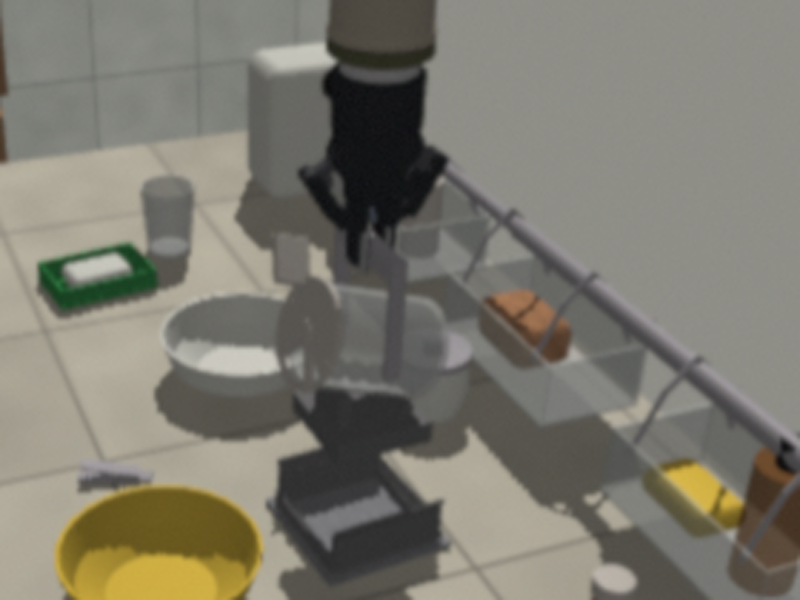

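```bash
cat >> h.py <<'E'
TC=np.array([0,0,166.8])  # TCP in dispenser frame
def tcp_for(pt,world,yaw,tip):
    Rd=R.from_euler('z',yaw,degrees=True)*R.from_euler('y',-tip,degrees=True)
    return np.array(world)+Rd.apply(TC-np.array(pt))
def pts(yaw,tip,tcp,L):
    Rd=R.from_euler('z',yaw,degrees=True)*R.from_euler('y',-tip,degrees=True)
    return np.array(tcp)+Rd.apply(np.array(L)-TC)
E
python3 - <<'E'
from h import *
for tip in (0,15,28,35,40):
    t=tcp_for([-70,0,81],[590,143,130],2.8,tip); print(tip,t.round(1),pts(2.8,tip,t,[[-48,0,0],[48,0,0],[0,0,184]]).round(0).tolist())
goal(tcp_for([-70,0,81],[590,143,130],2.8,35)+[0,0,10],Rt(2.8))
import pickle
E
```

```text
0 [659.9 146.4 215.8] [[612.0, 144.0, 49.0], [708.0, 149.0, 49.0], [660.0, 146.0, 233.0]]
15 [635.4 145.2 231. ] [[632.0, 145.0, 57.0], [725.0, 150.0, 82.0], [631.0, 145.0, 248.0]]
28 [611.5 144.1 238.6] [[647.0, 146.0, 69.0], [732.0, 150.0, 114.0], [603.0, 144.0, 254.0]]
35 [598.1 143.4 240.4] [[654.0, 146.0, 76.0], [733.0, 150.0, 131.0], [588.0, 143.0, 255.0]]
40 [588.5 142.9 240.7] [[659.0, 146.0, 82.0], [732.0, 150.0, 144.0], [577.0, 142.0, 254.0]]
t 9.28 pos [ 576.  -147.2  282.1] row [0.2892 0.0363 0.0318] [-0. -0.  0.] ang 0.0 dist 0.293 F [-0.9 -0.3 -5.7] op 13.3
```

```bash
python3 - <<'E'
from h import *
S,D=cam('scene'),cam('side')
for uv in [(314,285),(317,292),(348,318)]:
  print('sc',uv,[atz(S,uv,z).round(0)[:2].tolist() for z in (0,50,100,150,200,250)])
for uv in [(371,247),(345,205),(330,190),(299,130)]:
  print('sd',uv,[atz(D,uv,z).round(0)[:2].tolist() for z in (0,50,100,150,200,250)])
E
```

```text
sc (314, 285) [[745.0, -48.0], [769.0, -75.0], [792.0, -102.0], [815.0, -129.0], [838.0, -157.0], [862.0, -184.0]]
sc (317, 292) [[771.0, -60.0], [793.0, -87.0], [815.0, -113.0], [837.0, -140.0], [859.0, -167.0], [881.0, -194.0]]
sc (348, 318) [[899.0, -59.0], [915.0, -86.0], [932.0, -112.0], [948.0, -139.0], [964.0, -166.0], [980.0, -193.0]]
sd (371, 247) [[845.0, -62.0], [800.0, -123.0], [756.0, -184.0], [712.0, -244.0], [668.0, -305.0], [624.0, -366.0]]
sd (345, 205) [[898.0, 202.0], [850.0, 125.0], [803.0, 47.0], [755.0, -30.0], [708.0, -108.0], [661.0, -185.0]]
sd (330, 190) [[901.0, 326.0], [853.0, 241.0], [805.0, 156.0], [758.0, 70.0], [710.0, -15.0], [662.0, -100.0]]
sd (299, 130) [[1057.0, 979.0], [1000.0, 853.0], [942.0, 726.0], [885.0, 599.0], [827.0, 473.0], [770.0, 346.0]]
```

The dispenser is gripped and level, clear of the tray, with the balls still in the drum. Now I move it over the white bowl.

```bash
python3 -m jog '[[0.008,0.001,0,0,0,0],[0.022,0.003,0.001,0,0,0],[0.042,0.006,0.003,0,0,0],[0.067,0.009,0.006,0,0,0],[0.094,0.012,0.010,0,0,0],[0.121,0.015,0.013,0,0,0],[0.148,0.018,0.016,0,0,0],[0.175,0.022,0.019,0,0,0]]';python3 -c "
from h import *
goal(tcp_for([-70,0,81],[590,143,130],2.8,35)+[0,0,10],Rt(2.8))"
```

```text
t: 9.95
position: [588.8, 30.7, 262.2]
ee_rot: [-2.165, -2.274, 0.002]
wrist_force: [1.2, -0.5, -5.2]
opening: 13.3
t 9.95 pos [588.8  30.7 262.2] row [0.1121 0.0149 0.0117] [-0.002 -0.     0.   ] ang 0.1 dist 0.114 F [ 1.2 -0.5 -5.2] op 13.3
```

```bash
python3 -m jog '[[0.025,0.003,0.003,0,0,0],[0.048,0.006,0.005,0,0,0],[0.068,0.009,0.007,0,0,0],[0.085,0.012,0.009,0,0,0],[0.098,0.014,0.010,0,0,0],[0.107,0.015,0.011,0,0,0],[0.111,0.015,0.011,0,0,0],[0.112,0.015,0.011,0,0,0]]';python3 - <<'E'
from h import *
import pickle
goal(tcp_for([-70,0,81],[590,143,130],2.8,35)+[0,0,5],Rt(2.8,35))
print(manip.get_obs()['qpos'].round(2))
s=read_camera('scene');d=read_camera('side');pickle.dump((s,d),open('l11.pkl','wb'))
cv2.imwrite('pics/s11.png',cv2.resize(d[130:330,200:400],(600,600),interpolation=cv2.INTER_CUBIC)[:,:,::-1])
cv2.imwrite('pics/c11.png',cv2.resize(s[150:310,200:390],(760,640),interpolation=cv2.INTER_CUBIC)[:600,:,::-1])
E
```

```text
t: 10.62
position: [599.1, 141.4, 252.3]
ee_rot: [-2.166, -2.275, 0.001]
wrist_force: [0.7, 0.3, -5.7]
opening: 12.6
t 10.62 pos [599.1 141.4 252.3] row [ 0.0021 -0.0008  0.0069] [-0.611  0.     0.   ] ang 35.0 dist 0.007 F [ 0.7  0.3 -5.7] op 12.6
[-0.81  0.34  0.65  1.49 -0.21  1.39 -0.1 ]
```

View pics/s11.png

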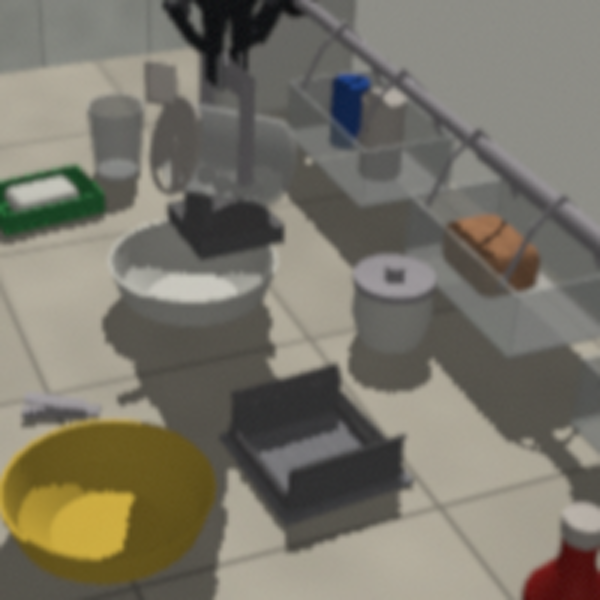

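View pics/c11.png

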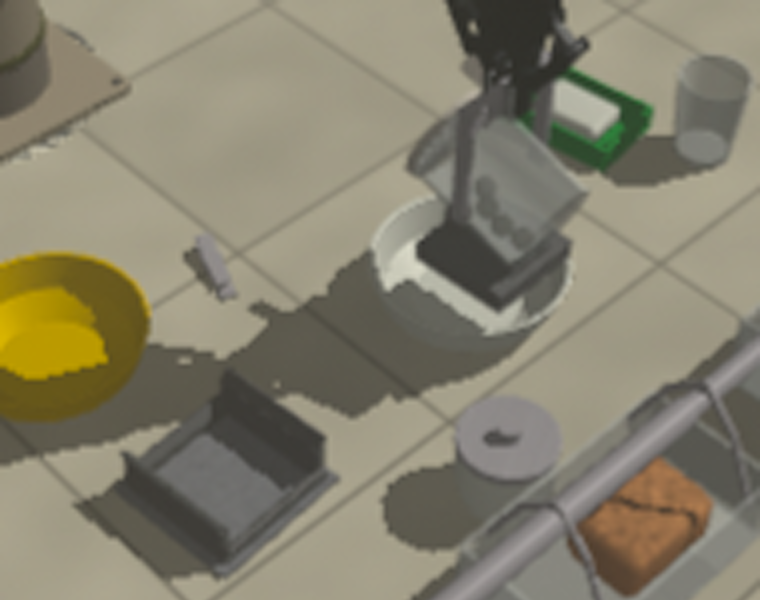

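The dispenser is level over the white bowl, its foot above the rim at (490,260) in the scene crop. The tray is empty and unobstructed. Now I tip it nose down to about 33°.

```bash
python3 -m jog '[[0.001,-0.001,0,-0.1,0,0],[0.002,-0.001,0.001,-0.2,0,0],[0.002,-0.001,0.002,-0.28,0,0],[0.002,-0.001,0.003,-0.35,0,0],[0.002,-0.001,0.004,-0.41,0,0],[0.002,-0.001,0.005,-0.47,0,0],[0.002,-0.001,0.006,-0.52,0,0],[0.002,-0.001,0.007,-0.57,0,0]]';python3 - <<'E'
from h import *
goal(tcp_for([-70,0,81],[590,143,130],2.8,35)+[0,0,5],Rt(2.8,35))
s=read_camera('scene');d=read_camera('side')
cv2.imwrite('pics/s12.png',cv2.resize(d[130:280,200:350],(600,600),interpolation=cv2.INTER_CUBIC)[:,:,::-1])
cv2.imwrite('pics/c12.png',cv2.resize(s[140:260,270:390],(600,600),interpolation=cv2.INTER_CUBIC)[:,:,::-1])
E
```

```text
t: 11.38
position: [597.6, 141.4, 245.4]
ee_rot: [1.858, 1.946, 0.573]
wrist_force: [0.5, -1.7, -6.2]
opening: 13.2
t 11.38 pos [597.6 141.4 245.4] row [0.002  0.0006 0.0003] [-0.039  0.    -0.002] ang 2.3 dist 0.002 F [ 0.5 -1.7 -6.2] op 13.2
```

View pics/s12.png

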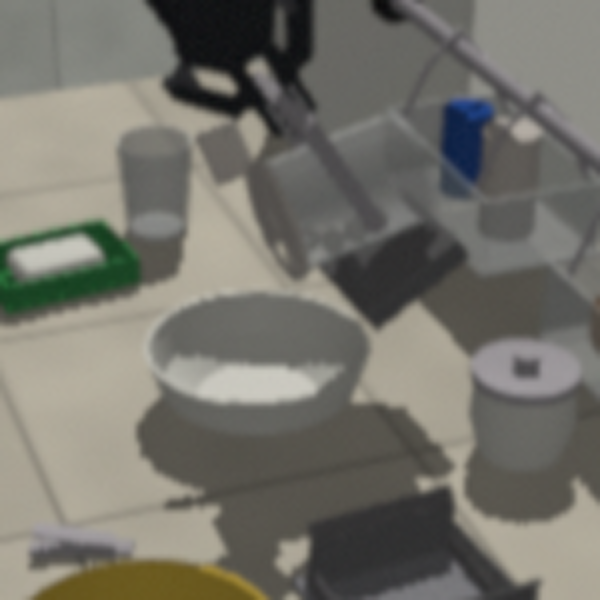

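View pics/c12.png

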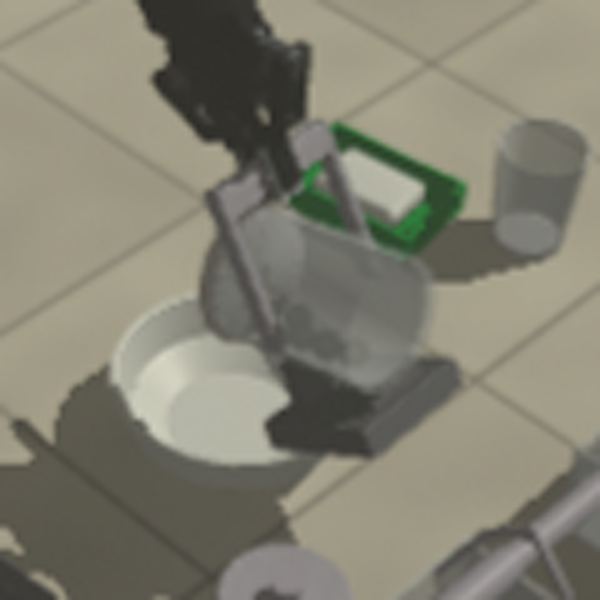

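```bash
python3 -m jog '[[0.001,0,0,-0.03,0,0],[0.001,0,0,-0.05,0,0],[0.001,0,0,-0.05,0,0],[0.001,0,0,-0.05,0,0],[0.001,0,0,-0.05,0,0],[0.001,0,0,-0.05,0,0]]';python3 - <<'E'
from h import *
goal(tcp_for([-70,0,81],[590,143,130],2.8,35)+[0,0,5],Rt(2.8,35))
s=read_camera('scene');d=read_camera('side')
cv2.imwrite('pics/s13.png',cv2.resize(d[130:280,200:350],(600,600),interpolation=cv2.INTER_CUBIC)[:,:,::-1])
cv2.imwrite('pics/c13.png',cv2.resize(s[140:260,270:390],(600,600),interpolation=cv2.INTER_CUBIC)[:,:,::-1])
E
```

```text
t: 11.98
position: [598.4, 143.7, 245.8]
ee_rot: [1.827, 1.917, 0.613]
wrist_force: [0.3, 0.3, -5.7]
opening: 13.5
t 11.98 pos [598.4 143.7 245.8] row [-0.0003 -0.0005  0.0001] [ 0.008  0.    -0.001] ang 0.5 dist 0.001 F [ 0.3  0.3 -5.7] op 13.5
```

View pics/s13.png

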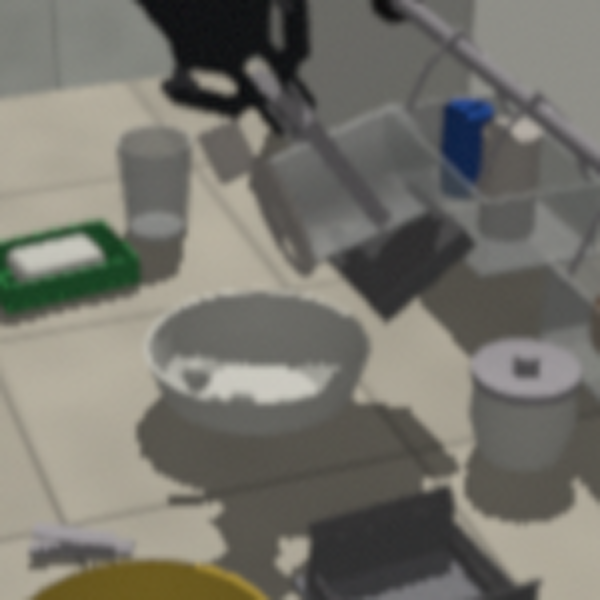

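View pics/c13.png

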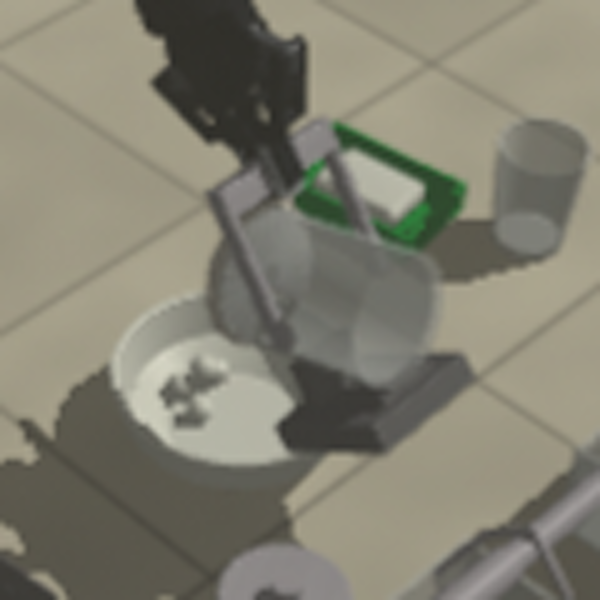

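Three or four balls lie in the bowl at about (190,390). One may still sit behind the post at (285,335). I'll rock gently and check.

```bash
python3 -m jog '[[0,0,0,-0.04,0,0],[0,0,0,0.02,0,0],[0,0,0,-0.04,0,0],[0,0,0,0.02,0,0],[0,0,0,-0.04,0,0],[0,0,0,-0.04,0,0],[0,0,0,-0.04,0,0]]';python3 - <<'E'
from h import *
goal(tcp_for([-70,0,81],[590,143,130],2.8,35)+[0,0,5],Rt(2.8,35))
w=read_camera('wrist');s=read_camera('scene');d=read_camera('side')
cv2.imwrite('pics/w14.png',w[:,:,::-1])
cv2.imwrite('pics/s14.png',cv2.resize(d[150:250,220:320],(600,600),interpolation=cv2.INTER_CUBIC)[:,:,::-1])
cv2.imwrite('pics/c14.png',cv2.resize(s[180:260,280:360],(600,600),interpolation=cv2.INTER_CUBIC)[:,:,::-1])
for i in range(1):
  for c in ('scene','side','wrist'):
    for k in trace('ball0_center',c): print(c,round(k['conf'],2),np.round(k['extent']))
E
```

```text
t: 12.67
position: [597.7, 143.8, 245.3]
ee_rot: [1.801, 1.892, 0.646]
wrist_force: [0.0, 0.2, -4.4]
opening: 13.3
t 12.67 pos [597.7 143.8 245.3] row [-0.0004  0.0004  0.0001] [0.048 0.001 0.001] ang 2.7 dist 0.001 F [ 0.   0.2 -4.4] op 13.3
wrist 0.73 [ 40. 170.  66. 191.]
```

View pics/w14.png

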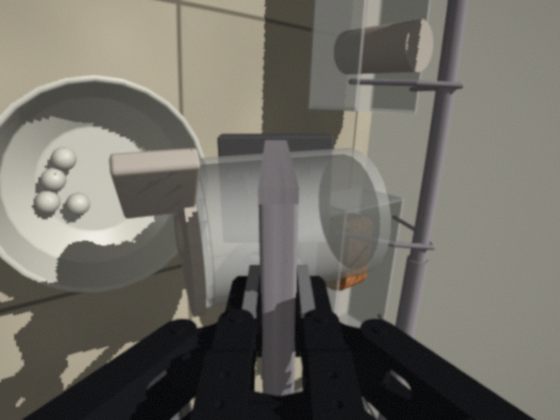

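View pics/c14.png

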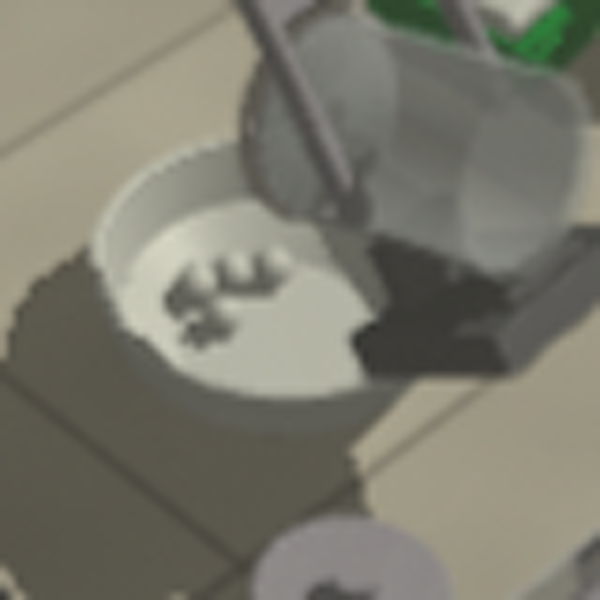

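View pics/s14.png

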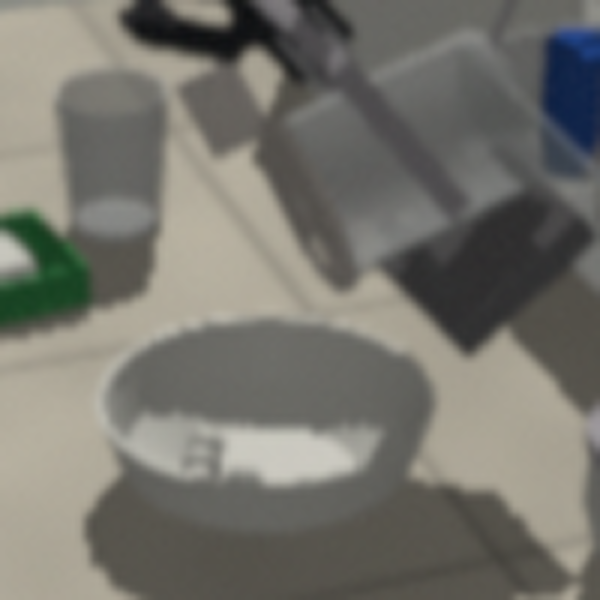

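All four balls are in the bowl (wrist picture: (64,158), (53,180), (47,202), (78,204)) and the drum is empty. Next I fit the tray pose from the earlier unobstructed pictures.

```bash
cat > ov.py <<'E'
from h import *
import pickle,sys
s,d=pickle.load(open('l11.pkl','rb'))
x,y,yaw=map(float,sys.argv[1:4]);D=R.from_euler('z',yaw,degrees=True)
out=[]
for nm,im,(r,c) in (('scene',s,(235,220)),('side',d,(245,265))):
    C=cam(nm);f=8
    e=cv2.resize(im[r:r+72,c:c+80],(0,0),fx=5,fy=f-1,interpolation=cv2.INTER_CUBIC)
    e=cv2.resize(im[r:r+72,c:c+75],(0,0),fx=f,fy=f,interpolation=cv2.INTER_CUBIC)[:,:390*8//5]
    def line(a,b,col):
        q=(proj(C,D.apply(np.array([a,b],float))+[x,y,0])+.5-[c,r])*f
        cv2.line(e,tuple(int(v) for v in q[0]),tuple(int(v) for v in q[1]),col,1)
    for col,z,h in (((255,0,0),6,51),):
        P=[(-h,-h,z),(h,-h,z),(h,h,z),(-h,h,z)]
        for i in range(4): line(P[i],P[(i+1)%4],col)
    for sy in (-1,1):
        line((-51,sy*51,45),(51,sy*51,45),(0,255,0))
        for sx in (-1,1): line((sx*51,sy*51,6),(sx*51,sy*51,45),(0,255,0)); 
    for sx in(-1,1): line((sx*51,-51,16),(sx*51,51,16),(0,255,255))
    cv2.imwrite(f'pics/ov_{nm}_{sys.argv[4]}.png',e[:,:,::-1])
E
python3 ov.py 576.5 -147 4.5 a
```

```text
(no output)
```

View pics/ov_scene_a.png

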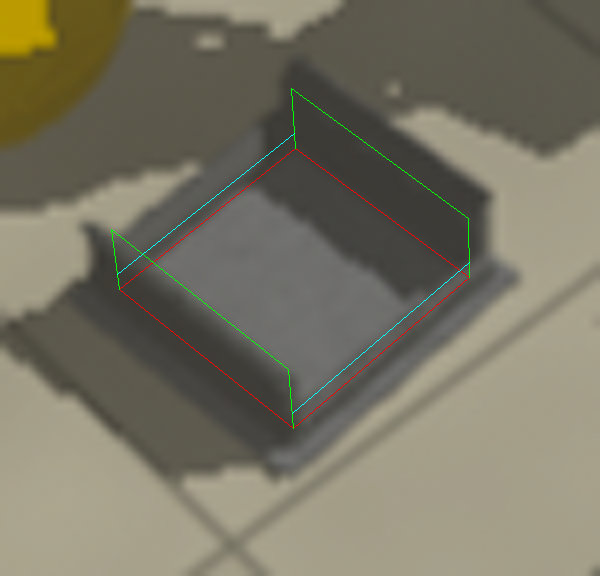

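View pics/ov_side_a.png

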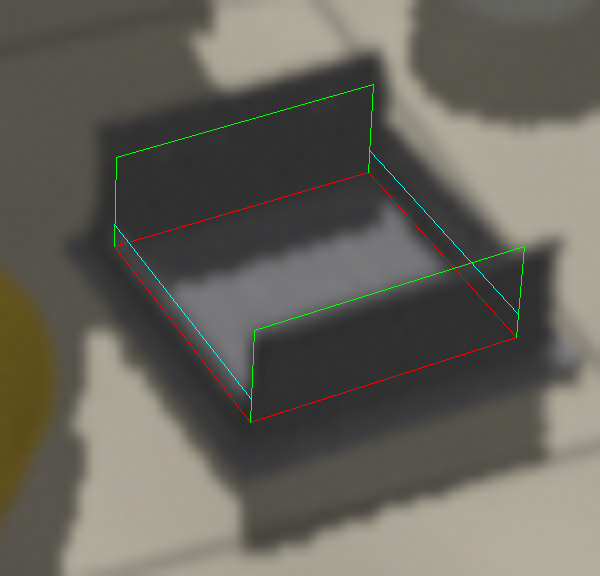

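```bash
python3 - <<'E'
from h import *
S,D=cam('scene'),cam('side')
so=lambda u,v:np.array([u,v])/8+[220,235]-.5
do=lambda u,v:np.array([u,v])/8+[265,245]-.5
obs=[(S,so(296,60),-1,1,'r'),(S,so(490,190),1,1,'r'),(S,so(85,225),-1,-1,'r'),(D,do(100,127),-1,1,'r'),(D,do(378,52),1,1,'r'),(D,do(559,243),1,-1,'r'),
(S,so(280,475),1,-1,'b'),(S,so(519,274),1,1,'b'),(D,do(578,372),1,-1,'b'),(D,do(245,478),-1,-1,'b'),(D,do(68,248),-1,1,'b')]
def f(p):
    x,y,w,X,Y,B=p;out=[]
    for C,uv,sx,sy,k in obs:
        P=[sx*X,sy*Y,56] if k=='r' else [sx*B,sy*B,3]
        out.append(proj(C,R.from_euler('z',w).apply(P)+[x,y,0])[0]-uv)
    return np.ravel(out)
r=least_squares(f,[576,-147,.08,55,58,65],loss='soft_l1');print(r.x.round(2),np.degrees(r.x[2]),r.fun.round(1).reshape(-1,2).tolist())
E
```

```text
[ 5.7702e+02 -1.5048e+02  8.0000e-02  5.4420e+01  6.0570e+01  6.4990e+01] 4.526108054037565 [[-0.1, -0.0], [-0.7, 0.9], [-0.7, 0.3], [0.1, -0.3], [-0.2, -0.6], [-0.2, -0.4], [1.0, 0.7], [-0.9, 1.5], [0.2, -1.1], [-0.9, -0.4], [-0.2, -0.1]]
```

```bash
python3 -c "
from h import *
goal([598,143.5,262],Rt(4.4,0))"
```

```text
t 12.97 pos [598.3 144.1 245.8] row [-0.0006  0.0097 -0.013 ] [ 0.66   0.009 -0.027] ang 37.8 dist 0.016 F [ 0.3 -0.5 -4.9] op 12.9
```

```bash
python3 -m jog '[[0,0.003,-0.004,0.08,0.001,-0.003],[0,0.005,-0.008,0.17,0.002,-0.007],[0,0.007,-0.010,0.26,0.003,-0.011],[0,0.009,-0.012,0.36,0.005,-0.015],[0,0.010,-0.013,0.46,0.006,-0.019],[0,0.010,-0.013,0.55,0.008,-0.023],[0,0.010,-0.013,0.62,0.009,-0.026],[0,0.010,-0.013,0.66,0.009,-0.027]]';python3 -c "
from h import *
goal([577,-147.6,285],Rt(4.4,0))"
```

```text
t: 13.63
position: [599.1, 144.9, 261.7]
ee_rot: [-2.131, -2.306, 0.005]
wrist_force: [1.0, -0.4, -4.3]
opening: 13.3
t 13.63 pos [599.1 144.9 261.7] row [-0.2899 -0.0451 -0.0228] [-0.003  0.001  0.002] ang 0.2 dist 0.294 F [ 1.  -0.4 -4.3] op 13.3
```

```bash
python3 -m jog '[[-0.008,-0.001,-0.003,0,0,0],[-0.022,-0.003,-0.009,0,0,0],[-0.042,-0.006,-0.015,0,0,0],[-0.067,-0.010,-0.020,0,0,0],[-0.094,-0.014,-0.023,0,0,0],[-0.121,-0.018,-0.023,0,0,0],[-0.148,-0.022,-0.023,0,0,0],[-0.175,-0.027,-0.023,0,0,0]]';python3 -c "
from h import *
goal([577,-147.6,285],Rt(4.4,0))"
```

```text
t: 14.3
position: [583.9, -35.3, 286.3]
ee_rot: [2.133, 2.303, 0.004]
wrist_force: [-0.0, 0.2, -5.0]
opening: 13.1
t 14.3 pos [583.9 -35.3 286.3] row [-0.1115 -0.0155  0.0012] [ 0.004 -0.    -0.   ] ang 0.2 dist 0.113 F [-0.   0.2 -5. ] op 13.1
```

```bash
python3 -m jog '[[-0.027,-0.004,0,0,0,0],[-0.052,-0.008,0,0,0,0],[-0.073,-0.011,0.001,0,0,0],[-0.090,-0.013,0.001,0,0,0],[-0.102,-0.015,0.001,0,0,0],[-0.109,-0.0155,0.001,0,0,0],[-0.1115,-0.0155,0.001,0,0,0],[-0.1115,-0.0155,0.001,0,0,0]]';python3 - <<'E'
from h import *
import pickle
goal([577,-147.6,230],Rt(4.4,0))
o=manip.get_obs()
s=read_camera('scene');d=read_camera('side')
cv2.imwrite('pics/s15.png',cv2.resize(d[150:320,220:390],(0,0),fx=3.5,fy=3.5,interpolation=cv2.INTER_CUBIC)[:,:,::-1])
cv2.imwrite('pics/c15.png',cv2.resize(s[170:320,170:320],(600,600),interpolation=cv2.INTER_CUBIC)[:,:,::-1])
E
```

```text
t: 14.97
position: [577.6, -144.9, 284.3]
ee_rot: [2.134, 2.305, 0.001]
wrist_force: [0.1, 0.1, -4.7]
opening: 13.0
t 14.97 pos [ 577.6 -144.9  284.3] row [-0.0026 -0.0009  0.0543] [0.001 0.    0.   ] ang 0.0 dist 0.054 F [ 0.1  0.1 -4.7] op 13.0
```

View pics/s15.png

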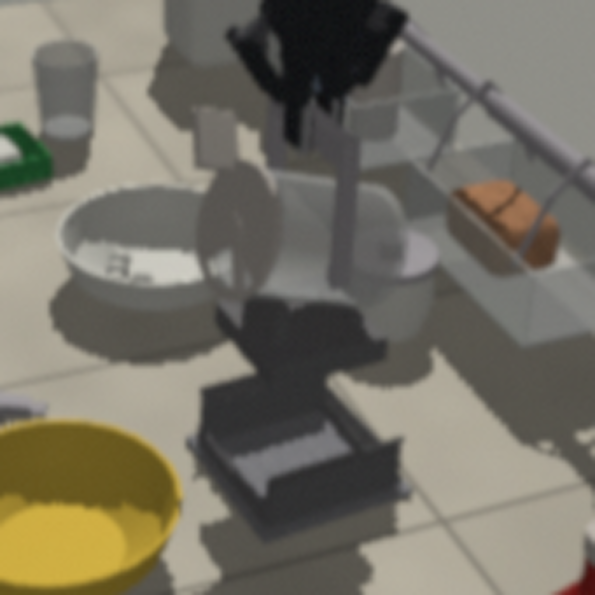

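View pics/c15.png

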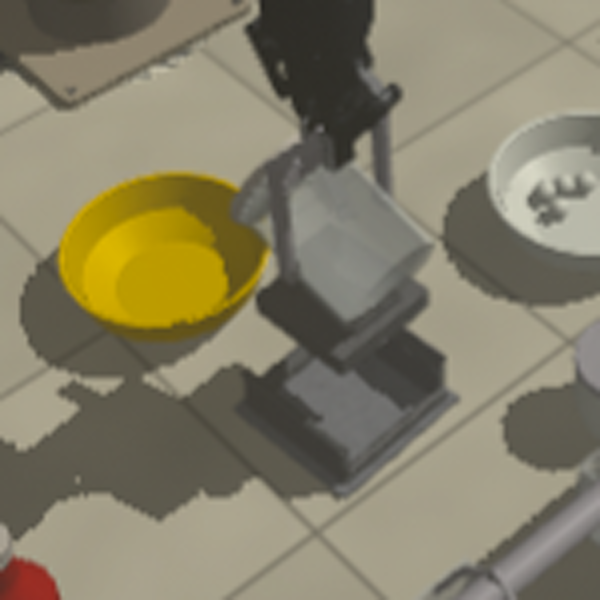

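The dispenser is level over the empty tray, and the four balls stay in the bowl. Descending part way with a small correction.

```bash
python3 -m jog '[[-0.0026,-0.001,0.005,0,0,0],[-0.0026,-0.001,0.015,0,0,0],[-0.0026,-0.001,0.025,0,0,0],[-0.0026,-0.001,0.035,0,0,0],[-0.0026,-0.001,0.042,0,0,0],[-0.0026,-0.001,0.045,0,0,0],[-0.0026,-0.001,0.045,0,0,0]]';python3 - <<'E'
from h import *
goal([577,-147.6,172.8],Rt(4.4,0))
s=read_camera('scene');d=read_camera('side');w=read_camera('wrist')
cv2.imwrite('pics/w16.png',w[:,:,::-1])
cv2.imwrite('pics/s16.png',cv2.resize(d[190:320,250:380],(0,0),fx=4.5,fy=4.5,interpolation=cv2.INTER_CUBIC)[:,:,::-1])
cv2.imwrite('pics/c16.png',cv2.resize(s[200:320,200:320],(600,600),interpolation=cv2.INTER_CUBIC)[:,:,::-1])
E
```

```text
t: 15.65
position: [576.4, -147.2, 237.9]
ee_rot: [-2.133, -2.305, 0.002]
wrist_force: [0.9, -0.2, -4.5]
opening: 13.1
t 15.65 pos [ 576.4 -147.2  237.9] row [-0.0004  0.0007  0.0651] [-0.002 -0.     0.   ] ang 0.1 dist 0.065 F [ 0.9 -0.2 -4.5] op 13.1
```

View pics/w16.png

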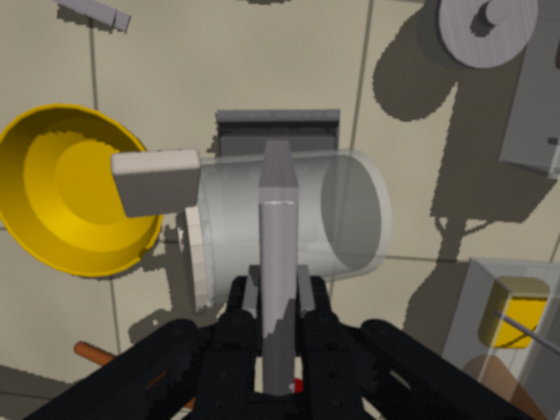

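View pics/s16.png

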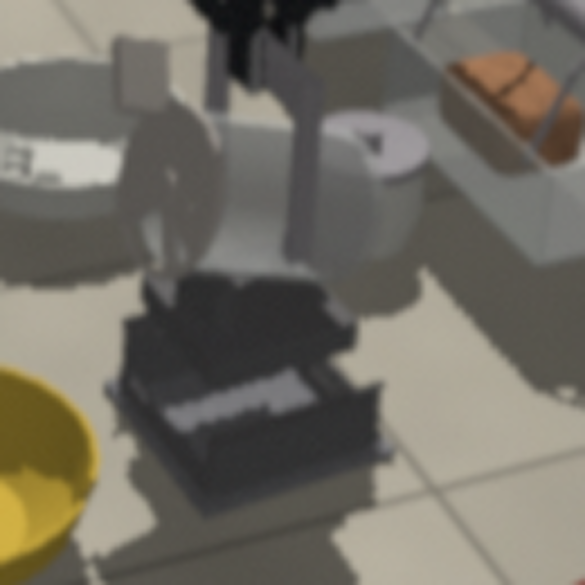

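View pics/c16.png

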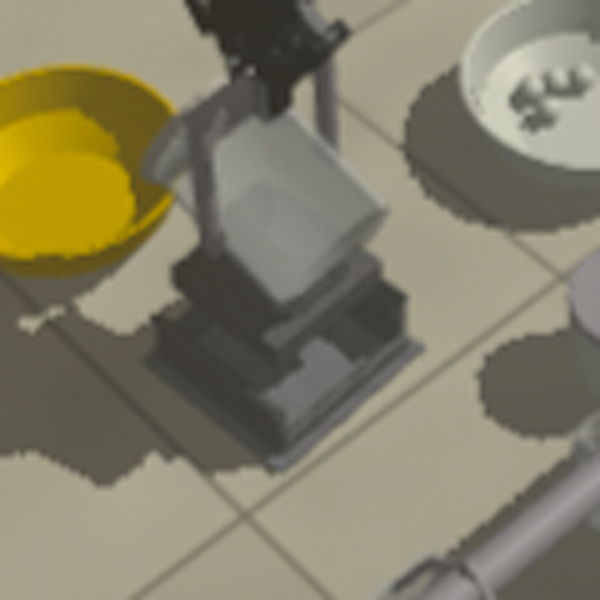

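It looks aligned: the tray rim in the wrist picture is centred on column 278 and the bar on 279. Lowering slowly.

```bash
python3 -m jog '[[-0.0004,0.0007,0.006,0,0,0],[-0.0004,0.0007,0.014,0,0,0],[-0.0004,0.0007,0.022,0,0,0],[-0.0004,0.0007,0.030,0,0,0],[-0.0004,0.0007,0.038,0,0,0],[-0.0004,0.0007,0.044,0,0,0],[-0.0004,0.0007,0.050,0,0,0],[-0.0004,0.0007,0.054,0,0,0]]';python3 -c "
from h import *
goal([577,-147.6,172.8],Rt(4.4,0))"
```

```text
t: 16.47
position: [577.3, -147.7, 184.1]
ee_rot: [-2.134, -2.305, 0.001]
wrist_force: [0.4, -0.5, -4.4]
opening: 13.3
t 16.47 pos [ 577.3 -147.7  184.1] row [ 0.0002 -0.0003  0.0113] [-0.001  0.     0.   ] ang 0.0 dist 0.011 F [ 0.4 -0.5 -4.4] op 13.3
```

No contact yet at 184, with the foot already inside the 25/56 mm rims. Continuing.

```bash
python3 -m jog '[[0,0,0.003,0,0,0],[0,0,0.006,0,0,0],[0,0,0.008,0,0,0],[0,0,0.010,0,0,0],[0,0,0.010,0,0,0]]';python3 -m jog '[[0,0,0.001,0,0,0],[0,0,0.002,0,0,0],[0,0,0.002,0,0,0]]';python3 - <<'E'
from h import *
goal([577,-147.6,172.8],Rt(4.4,0))
s=read_camera('scene');d=read_camera('side')
cv2.imwrite('pics/s17.png',cv2.resize(d[190:320,250:380],(0,0),fx=4.5,fy=4.5,interpolation=cv2.INTER_CUBIC)[:,:,::-1])
cv2.imwrite('pics/c17.png',cv2.resize(s[200:320,200:320],(600,600),interpolation=cv2.INTER_CUBIC)[:,:,::-1])
E
```

```text
t: 16.88
position: [577.5, -147.8, 174.7]
ee_rot: [-2.134, -2.305, 0.0]
wrist_force: [-0.2, 0.5, -4.7]
opening: 12.7
t: 17.13
position: [577.7, -147.8, 173.4]
ee_rot: [2.134, 2.305, 0.001]
wrist_force: [-1.3, -0.0, -2.4]
opening: 13.3
t 17.13 pos [ 577.7 -147.8  173.4] row [ 0.0003 -0.0007  0.0006] [0.001 0.    0.   ] ang 0.0 dist 0.001 F [-1.3 -0.  -2.4] op 13.3
```

View pics/s17.png

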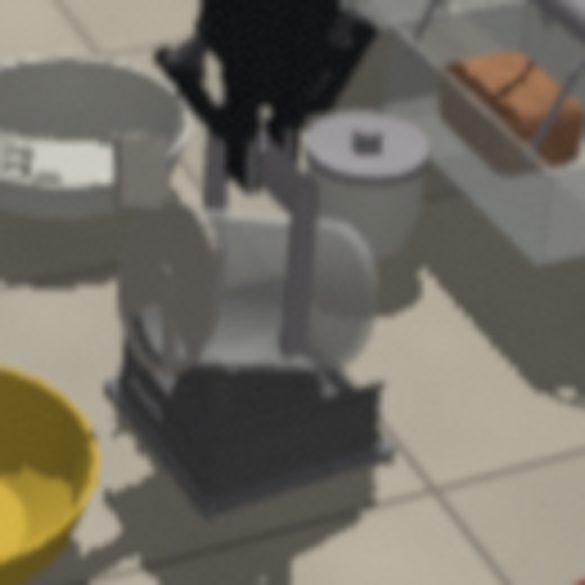

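View pics/c17.png

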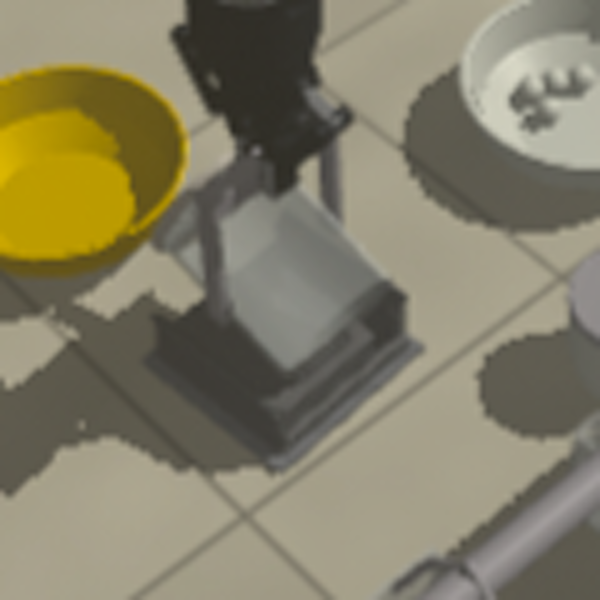

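The weight is starting to transfer (Fz from -4.7 to -2.4). One more millimetre, then release.

```bash
python3 -m jog '[[0,0,0.001,0,0,0],[0,0,0.002,0,0,0],[0,0,0.002,0,0,0]]'; python3 -c "
from h import *
goal([577,-147.6,172.8],Rt(4.4,0))"
```

```text
t: 17.48
position: [578.3, -147.8, 173.3]
ee_rot: [2.133, 2.305, 0.003]
wrist_force: [-6.9, 5.2, 16.6]
opening: 12.9
t 17.48 pos [ 578.3 -147.8  173.3] row [ 0.0003 -0.0013  0.0005] [ 0.002 -0.001  0.   ] ang 0.1 dist 0.001 F [-6.9  5.2 16.6] op 12.9
```

```bash
python3 -m jog '[[0,0,-0.0015,0,0,0],[0,0,-0.0015,0,0,0]]'; python3 -m jog '[[0,0,0,0,0,0],[0,0,0,0,0,0],[0,0,0,0,0,0],[0,0,0,0,0,0],[0,0,0,0,0,0],[0,0,0,0,0,0]]' 1; python3 - <<'E'
from h import *
goal([577,-147.6,172.8],Rt(4.4,0))
w=read_camera('wrist');cv2.imwrite('pics/w18.png',w[:,:,::-1])
E
```

```text
t: 17.65
position: [577.9, -147.8, 173.2]
ee_rot: [2.134, 2.305, 0.001]
wrist_force: [-2.8, 2.2, 6.2]
opening: 12.9
t: 18.15
position: [577.5, -147.8, 172.4]
ee_rot: [2.134, 2.305, -0.0]
wrist_force: [-0.5, 0.4, -0.2]
opening: 83.7
t 18.15 pos [ 577.5 -147.8  172.4] row [ 0.0003 -0.0005 -0.0004] [-0.  0.  0.] ang 0.0 dist 0.001 F [-0.5  0.4 -0.2] op 83.7
```

View pics/w18.png

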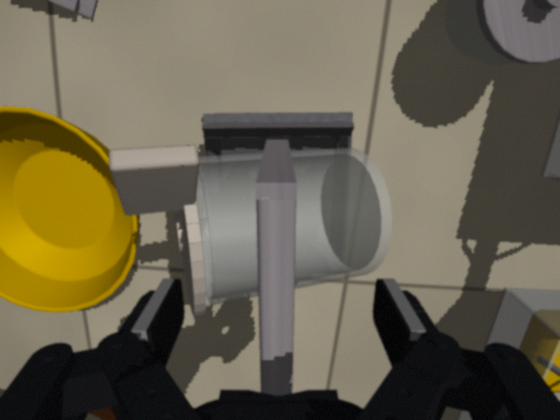

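The fingers are open and free of the bar. Rising straight up, then checking.

```bash
python3 -m jog '[[0,0,-0.015,0,0,0],[0,0,-0.04,0,0,0],[0,0,-0.07,0,0,0],[0,0,-0.10,0,0,0],[-0.02,0,-0.13,0,0,0],[-0.03,0,-0.15,0,0,0],[-0.03,0,-0.15,0,0,0],[-0.03,0,-0.15,0,0,0]]'; python3 -m jog '[[0,0,0,0,0,0],[0,0,0,0,0,0]]'; python3 - <<'E'
from h import *
o=manip.get_obs();w=read_camera('wrist');s=read_camera('scene');d=read_camera('side')
print(o['position'].round(1),o['dq'].round(2))
C=cam('wrist',o);e=cv2.resize(w,(784,588));yaw=4.4
T=lambda M:(proj(C,np.array([576.5,-147.2,6])+R.from_euler('z',yaw,degrees=True).apply(M))+.5)*1.4
for q in np.vstack([T([[sx*7,sy*L,195] for sx in(-1,1) for sy in (-1,1) for L in (47,53)]),T([tabpt(1.5,r,a,s_) for r in (87,) for a in (17,-17) for s_ in (5,-5)])]): cv2.circle(e,tuple(int(v) for v in q),2,(255,0,0),-1)
cv2.imwrite('pics/w19.png',e[:,:,::-1])
cv2.imwrite('pics/s19.png',cv2.resize(d[190:320,230:380],(0,0),fx=4.5,fy=4.5,interpolation=cv2.INTER_CUBIC)[:,:,::-1])
cv2.imwrite('pics/c19.png',cv2.resize(s,(800,600),interpolation=cv2.INTER_CUBIC)[:,:,::-1])
E
```

```text
t: 18.87
position: [580.0, -178.7, 323.3]
ee_rot: [2.135, 2.302, 0.001]
wrist_force: [-0.4, 0.7, -0.8]
opening: 85.5
t: 19.03
position: [579.6, -176.7, 321.2]
ee_rot: [-2.132, -2.305, 0.001]
wrist_force: [-0.7, 1.4, 0.7]
opening: 85.3
[ 579.6 -176.7  321.2] [-0.  0.  0.  0.  0.  0.  0.]
```

View pics/w19.png

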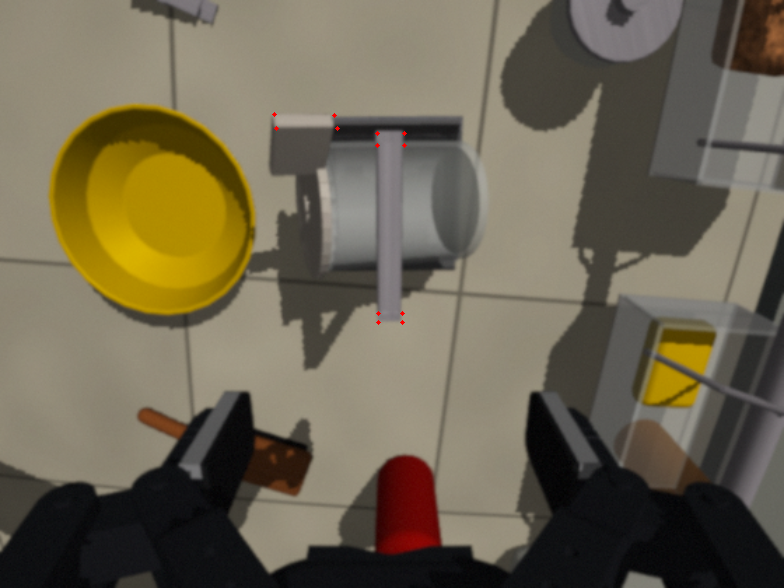

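View pics/s19.png

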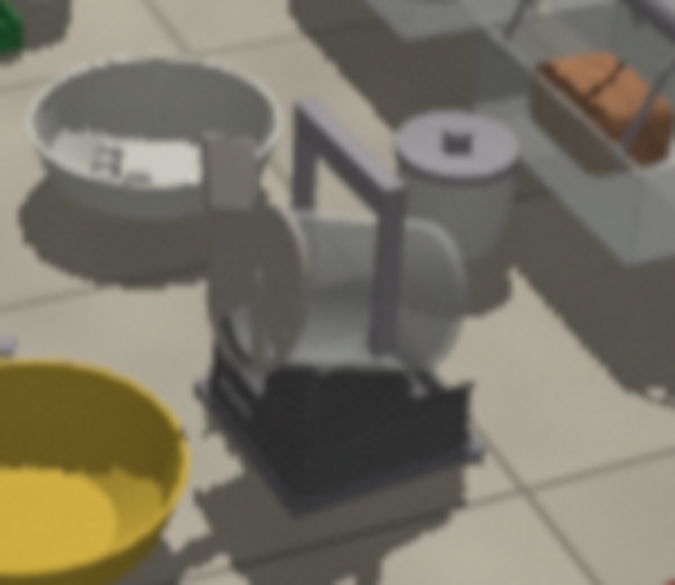

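View pics/c19.png

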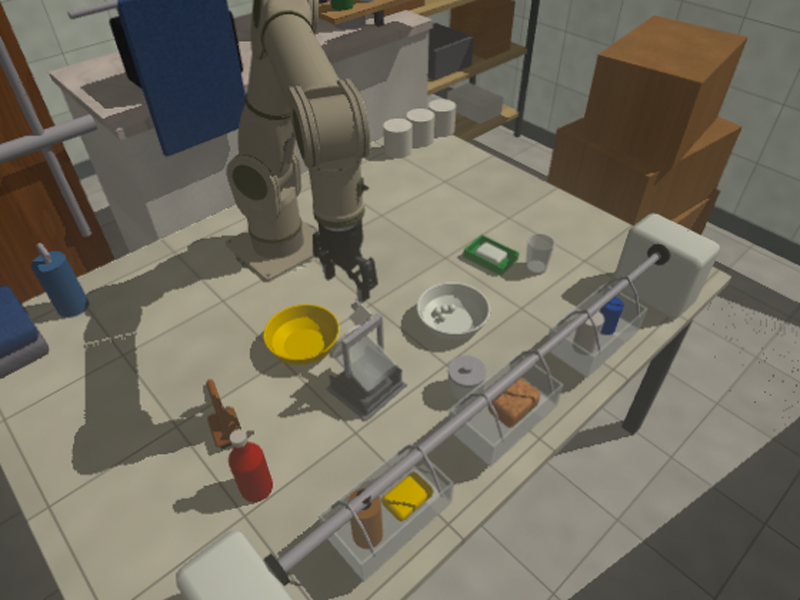

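The bar and tab land on the seated, 1.5 rad prediction to within 1–2 px. The dispenser stands level in the tray, the balls are in the white bowl and the bystanders are where they were. Handing in.

```bash
python3 -c "
from workcell import manip
print(manip.sign_off(), manip.get_obs()['t'])"
```

```text
the job is handed in; nothing more can be done
the job is handed in; nothing more can be done
```

The job is done and handed in at about 19 s of the 69 s allowed; no verdict was reported.

**What I did:**
- With the dispenser in its tray, I pushed the tab to +y until it stopped.
- I lifted it by the handle and tipped it about 35–38° over the white bowl, rocking it once.
- I set it back in its tray and released it.

**Last checks:**
- **Balls:** the wrist picture showed all four in the white bowl and the drum empty. When asked for the balls, the network reported only one, so the count is mine from that picture.
- **Dial:** the tab stands where 1.5 rad predicts, to within 1–2 px. An earlier fit read about 1.48, which is within the measuring error.
- **Seating:** the dispenser stands level in the tray. When set down, the tool stopped within about 0.5 mm of the height it was gripped at.
- **Forces:** the highest wrist force I read was about 20 N, while pressing it down.
- **Other things:** the bystanders and the yellow bowl look unmoved, and the robot touches nothing.

The push at the stop turned the dispenser about 2° inside the tray's play. I set it back near its first angle.

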